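Weigh the injector holder on the spring scale and mark the reading

TASK

Hang the steel injector holder by its eye from the hook of the bench spring scale; its weight is not known, so let the scale take it up slowly and gently and let go only when it does, so that the hook neither drops nor springs back. When it hangs free and still, and not before, slide the scale's marker down until its blade is level with the pointer, then leave the holder hanging, hands off. Do not push the other things on the bench about.

Things in the scene. Friction and masses are not known exactly. Their poses are not given: they have to be found in the camera images.
- holder: Steel injector holder to weigh, 180 mm tall, standing loose on the bench; mass unknown, 0.25 to 0.8 kg. Origin: centre of its underside, z up its axis. A round body (widest 68 mm diameter) up to 75 mm; on it a flat lifting eye 14 mm thick along its x, 68 mm wide along its y; on top of the eye the grip tab. The same when turned half round.
- eye_top (a point): Peak of the roof of the holder's eye window, on its axis, 131 mm above its underside. The window goes through along the holder's x: 44 mm wide (y), its floor 75 mm up, its gabled roof 116 mm up at the sides and 131 mm at the peak. Hanging, this point rests about 10 mm above hook_saddle.
- tab (a point): Centre of the grip tab on top of the holder, 160 mm above its underside: solid block, 14 mm along the holder's x, 30 mm along its y, from 140 to 180 mm up.
- scale: Bench spring scale, fixed. Origin: foot of its column (22 mm diameter; spring housing 44 mm diameter 285 to 370 mm up), on the bench. Hook points along the scale's -x, roughly to the robot. Marker rod (12 mm) stands 115 mm from the column along the scale's -y; crosspiece between them 306 to 318 mm up. Base plate 14 mm thick, reaches 40 mm ahead of the column.
- scale_hook (a joint): How far the sprung hook has sunk, m: 0 unloaded, range 0 to 0.09, straight down. About 105 N/m (9.3 mm per 100 g hung on it), lightly damped: it bobs for some seconds if disturbed. Moving it faster than 0.08 m/s either way counts as jolting it.
- hook_saddle (a point): Centre of the 10 mm round hook bar at the bottom of its V saddle, 90 mm ahead of the column (scale -x), 225 mm above the bench unloaded; sinks with the hook. The upturned tip ends 30 mm farther ahead, its top 21 mm above this point; the arm back to the column has its top 17 mm above this point.
- pointer_tip (a point): Tip of the pointer, a thin dark level blade (5 mm high) fixed to the hook's carriage beside the column, 60 mm along the scale's -y; 255 mm above the bench unloaded, sinks with the hook.
- marker (a joint): How far the marker has been slid down its rod, m: range 0 to 0.09, starts near the top (0 to 0.006); it is level with the pointer when this equals scale_hook. Stiff (about 2.5 N) and stays where it is left.
- marker_tip (a point): Tip of the marker's own thin level blade (5 mm high), which points at the pointer's tip from the other side, 8 mm from it horizontally; 255 mm above the bench at joint value 0.
- marker_grip (a point): Grip point of the marker's handle, a level bar 14 mm by 14 mm in section (14 mm along the scale's y) reaching 96 mm ahead (scale -x) from the marker rod; this point is on the bar's axis, 76 mm ahead of the rod, at the height of the marker's blade.
- nozzle: Bystander: tarnished brass nozzle body, round, 115 mm tall, 52 mm diameter, tapering to the top, no eye. Origin: centre of underside.
- coupler: Bystander: anodized coupler, a round spool 90 mm tall, 56 mm diameter. Origin: centre of underside.
- mallet: Bystander: black rubber mallet lying on the bench, wooden handle along its x (head 58 mm high, 100 mm wide, centred 120 mm along +x from the origin; handle end 90 mm along -x).
- carton: Bystander: cardboard box 170 x 90 x 70 mm. Origin: centre of underside.
Not all that is in view belongs to the job. What is shaped like the holder but blue or red is not meant.

How it is judged:
By the outcome, as a careful person would: the job done as asked, in the order asked, and still so for the second after the job is handed in, with the robot touching nothing.
It also fails if it takes over 72 s, if anything falls off the work surface, if the arm or the gripper's body presses on something with over 40 N, if the wrist force passes 120 N, or if a joint passes its speed limit or range.

ROBOT

A 7-joint arm with a two-finger parallel gripper is mounted at the origin on the work surface. World frame = base frame: x ahead of the robot, y to its left, z up, the work surface at z = 0. Lengths are in m, angles in rad, forces in N, time in s.
With the tool pointing down it reaches from about 0.425 to 0.95 m from the base axis. Payload 4.7 kg.
Tool frame: the origin (TCP) lies midway between the tips of the shut fingers; the grasp point (between the pads) lies 19 mm behind it; x points along the fingers, z is the direction in which the jaws open and shut, and the axes are right-handed (so a half turn about x gives the same grasp; the last joint's range is limited). The gripper opens to 87 mm and grips with 3 to 60 N. Pads are 19 mm wide; open, the fingers measure 117 mm over their backs; the gripper's body (75 mm by 190 mm) begins 51 mm behind the grasp point.
Start: joints at [1.284, 0.469, -0.049, 1.532, 0.024, 1.141, -0.082], TCP at [0.172, -0.653, 0.223] pointing down, gripper open.
Joint ranges: [-2.59, 2.59], [-0.33, 1.99], [-1.39, 1.29], [0.1, 2.45], [-1.04, 4.18], [0.21, 1.99], [-2.66, 2.66]. Speed limits (rad/s): [2.57, 2.57, 3.14, 3.14, 3.14, 3.14, 3.14].

INTERFACE

Orientations are given as a unit quaternion [w, x, y, z].
In Python, from plant import env, eyes, order, models gives the robot as it stands.
- The arm moves only by the tool drive_tool, never from a script. Its arguments are lists of equal length, an entry for each row: "offset": the shift along the tool's x, y, z in mm, a list of three; "rotation": the turn, a rotation vector about the tool's x, y, z in rad, a list of three; "grip": the opening, from 0 (shut) to 1 (fully open). In form: {"offset": [[x, y, z], ...], "rotation": [[ax, ay, az], ...], "grip": [grip, ...]}. A call has 1 to 12 rows; each row is the pose to reach, as a shift and turn from the pose commanded when the call began, along the tool's axes at that moment; what a row does not reach only later rows make up. A row lasts 1/10 s, in which the tool goes at most 50 mm and 8.59 degrees, less where a joint would pass 70% of its speed; a pose out of reach is approached as far as the arm can. A call with a gripper value outside its range is refused whole. The fingers move at their own pace and stop on an object; "squeeze" is the grip in N (left out, the last holds). Time passes only in rows, so rows that repeat a pose let the fingers close. It gives the time, the measured TCP pose, the force and the opening at its end, in the units of the state.
- env.observe(): the state, without advancing time (a new reading comes with each control period).
- eyes.get_image(name): name is "side" or "top"; returns (picture, depth): 420x560x3 uint8, red, green, blue; 420x560 float32, m along the optical axis (not along the pixel's ray), 0 where there is no reading.
- eyes.camera_params(name): a dict with "fx", "fy", "cx", "cy" (pixels), "dist_coeffs" ([k1, k2, p1, p2, k3] as OpenCV has them; the pictures are not rectified), "R" (3x3) and "t" (3): a world point X has camera coordinates R X + t. Camera axes: x right, y down, z forward; pixel columns grow to the right and rows downward; lengths in m; the calibration is good to about 2 mm. A picture is of the moment at which its call begins. camera_params takes no time and is no camera call.
- order.sign_off(): hands the job in, once; it reports no verdict.
Trained networks look in the newest picture that a camera, given by its name, has taken for a name from the list of things; names that differ only in an ending like _2 or _b are one class to them, and where a whole thing is asked for, a point or a joint stands for the part that bears it (a point fixed in the world has none). Each returns a list of dicts, best first, with "score" (0 to 1); they miss things now and then, are a little off and sometimes report something else, mostly with a low value. They report only what shows in the picture. A call takes as long as a camera call. They do not tell look-alikes from the thing itself.
- models.search_frame(camera, target): "bbox" ([left, top, width, height] in pixels, round what is visible of it).
The state is a dict: "time": time; "q": joint angles; "qvel": joint speeds; "joint_torque": joint torques, N m; "position": TCP position; "ee_rot": TCP orientation; "contact_force": force on the tool from outside, world axes, zero at the start; "ft_torque": the same for the moment, N m; "width": finger opening in m.
Only numpy, scipy, OpenCV 4.12 (cv2) and the standard library are available. Lean on these libraries where they do the work, as an engineer would, in place of code of your own. Each camera call takes 0.05 s, during which the arm holds its last target.

## Working session

There is one attempt and no reset: what is moved stays moved. The work goes in short steps, Python scripts to look and compute and a tool call to move; the robot and the scene stay as the last step left them, time stands still between calls to the robot, and variables do not carry over. Pictures are saved under pics/ and viewed, and the job is handed in when it is done.

Besides the shell and the picture viewer there is one more tool, called after "Request:" in YAML: its name, and indented under it one key for each argument. drive_tool: Moves the arm, as the interface text tells. Its arguments: {"type":"object","properties":{"offset":{"type":"array"},"rotation":{"type":"array"},"grip":{"type":"array"},"squeeze":{"type":"number"}},"required":["offset","rotation","grip"]}

```bash
mkdir -p pics; ls
cat > h.py <<'E'
import numpy as np, cv2
from plant import env, eyes, order, models
def snap(c,tag):
    im,d=eyes.get_image(c); np.savez(f'pics/{c}_{tag}.npz',im=im,d=d)
    cv2.imwrite(f'pics/{c}_{tag}.png',im[:,:,::-1]); return im,d
def P(c):
    p=eyes.camera_params(c); K=np.array([[p['fx'],0,p['cx']],[0,p['fy'],p['cy']],[0,0,1.]])
    return K,np.array(p['dist_coeffs'],float),np.array(p['R']),np.array(p['t'])
def cloud(c,d):
    K,D,R,t=P(c); h,w=d.shape
    uv=np.stack(np.meshgrid(np.arange(w),np.arange(h)),-1).reshape(-1,1,2).astype(np.float64)
    n=cv2.undistortPoints(uv,K,D).reshape(-1,2)
    X=np.c_[n,np.ones(len(n))]*d.reshape(-1,1)
    W=(X-t)@R; W[d.reshape(-1)<=0]=np.nan
    return W.reshape(h,w,3)
def proj(c,X):
    K,D,R,t=P(c); return cv2.projectPoints(np.atleast_2d(np.array(X,float)),cv2.Rodrigues(R)[0],t,K,D)[0].reshape(-1,2)
def load(c,tag):
    z=np.load(f'pics/{c}_{tag}.npz'); return z['im'],z['d']
E
python3 - <<'E'
from h import *
for c in('side','top'):
    snap(c,'0'); K,D,R,t=P(c); print(c,K[0,0],(-R.T@t).round(3),R[2].round(2))
    for n in('holder','tab','marker_grip','pointer_tip','scale_hook','nozzle','coupler','mallet','carton'):
        print(n,[(np.round(b['bbox']).astype(int).tolist(),round(b['score'],2)) for b in models.search_frame(c,n)][:4])
s=env.observe(); print(s)
E
```

```text
pics
side 505.5259487878367 [0.256 0.946 0.954] [ 0.24 -0.75 -0.62]
holder [([238, 229, 27, 66], 0.93), ([266, 263, 30, 68], 0.92), ([296, 302, 35, 67], 0.67)]
tab [([299, 303, 35, 72], 0.9), ([265, 263, 32, 67], 0.75), ([238, 230, 27, 63], 0.68)]
marker_grip [([259, 138, 39, 10], 0.47)]
pointer_tip [([331, 174, 21, 33], 0.64), ([248, 160, 54, 21], 0.56)]
scale_hook [([242, 159, 55, 25], 0.56)]
nozzle [([240, 339, 22, 48], 0.91)]
coupler [([332, 172, 15, 36], 0.8)]
mallet [([264, 157, 65, 27], 0.73), ([332, 174, 17, 34], 0.42)]
carton [([146, 288, 88, 57], 0.56)]
top 447.4291021923067 [ 0.352 -0.008  1.376] [ 0.16  0.01 -0.99]
holder [([192, 220, 27, 22], 0.97), ([161, 249, 32, 28], 0.87), ([226, 183, 21, 24], 0.67)]
tab [([192, 217, 27, 24], 0.92), ([225, 182, 22, 27], 0.87), ([164, 251, 30, 23], 0.78)]
marker_grip [([332, 155, 16, 36], 0.68)]
pointer_tip [([288, 168, 15, 35], 0.49)]
scale_hook [([288, 158, 28, 51], 0.71)]
nozzle [([141, 222, 27, 14], 0.52)]
coupler [([362, 229, 26, 23], 0.84), ([190, 220, 32, 22], 0.38)]
mallet [([369, 148, 42, 79], 0.63)]
carton [([168, 134, 33, 64], 0.71)]
{'time': 1.0, 'q': array([ 1.28409354,  0.46860295, -0.04859978,  1.53249391,  0.02410575,
        1.14095417, -0.08228867]), 'qvel': array([ 0.00107297,  0.00114147,  0.00026432, -0.00103672,  0.00190263,
       -0.00079161,  0.00047711]), 'joint_torque': array([-2.80845086e-05, -5.07839191e+01, -8.07958818e-02, -2.36455232e+01,
       -6.13240292e-02,  3.11440404e-02,  2.40145278e-05]), 'position': array([ 0.17214904, -0.65271564,  0.22257345]), 'ee_rot': array([ 0.56017278,  0.43155698,  0.56008574, -0.43158891]), 'contact_force': array([-0.21282347, -0.22733872, -0.08509699]), 'ft_torque': array([-0.017579  ,  0.00079015, -0.02687828]), 'width': 0.08703462951982692}
```

View pics/side_0.png

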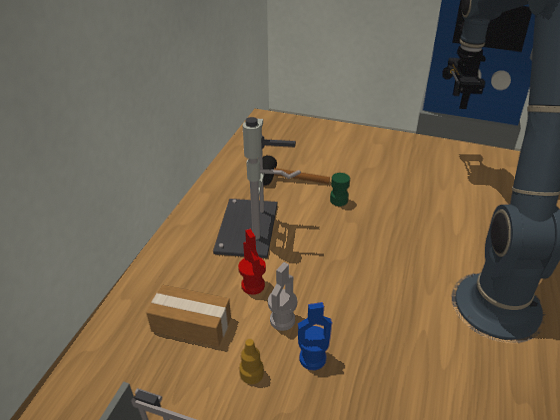

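View pics/top_0.png

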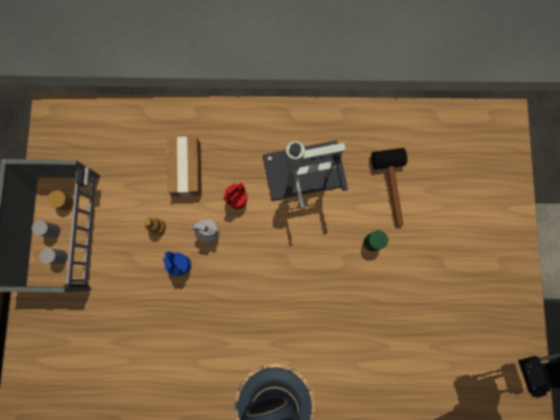

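Run:
```python
from h import *
im,_=load('side','0'); c=cv2.resize(im[130:390,200:360],None,fx=3.7,fy=2.3*1,interpolation=3)
c=cv2.resize(im[215:395,215:345],None,fx=3.3,fy=3.3,interpolation=3); cv2.imwrite('pics/crop1.png',c[:,:,::-1])
c=cv2.resize(im[60:220,220:360],None,fx=3.7,fy=3.7,interpolation=3); cv2.imwrite('pics/crop2.png',c[:,:,::-1])
im,_=load('top','0')
c=cv2.resize(im[120:290,130:420],None,fx=2.75,fy=2.75,interpolation=3); cv2.imwrite('pics/crop3.png',c[:,:,::-1])
```

```text
(no output)
```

View pics/crop1.png

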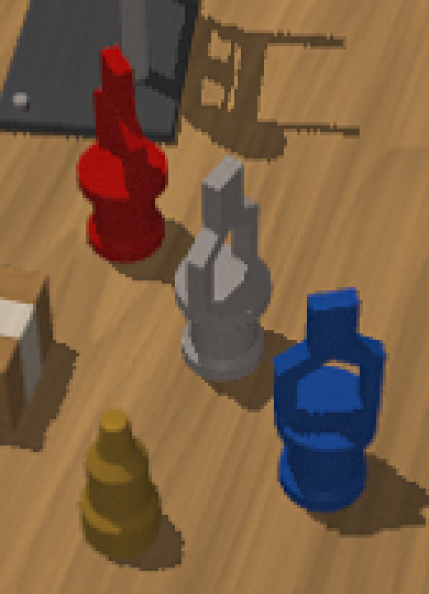

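View pics/crop2.png

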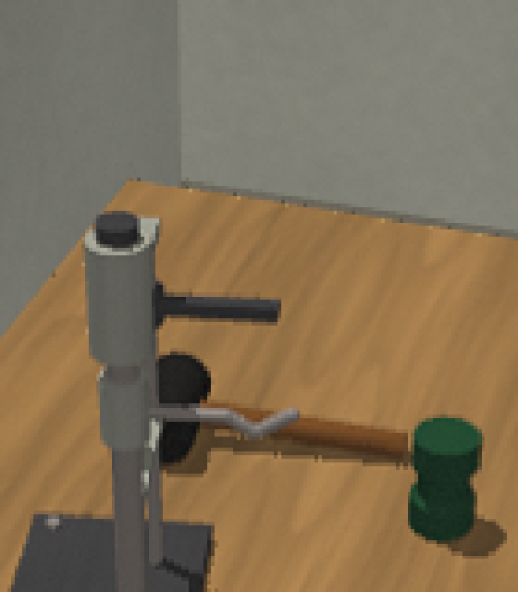

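View pics/crop3.png

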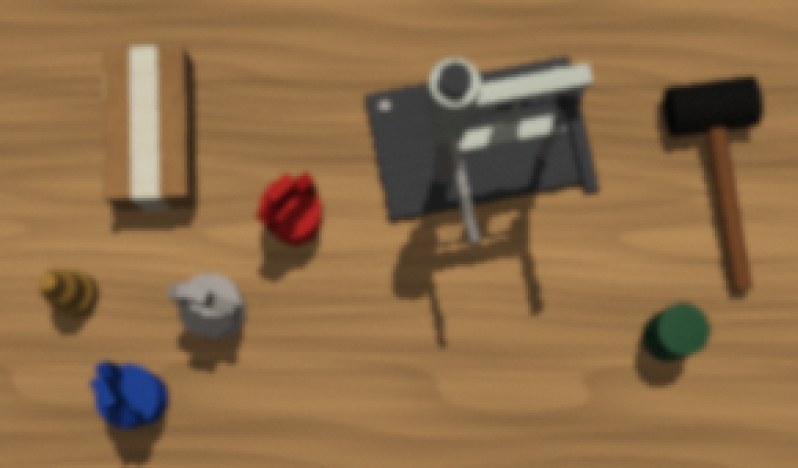

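Run:
```python
from h import *
def pts(c,box):
    im,d=load(c,'0'); W=cloud(c,d); x,y,w,h=box
    return W[y:y+h,x:x+w].reshape(-1,3),im[y:y+h,x:x+w].reshape(-1,3).astype(int)
def st(n,p):
    print(n,len(p),'med',np.median(p,0).round(4),'p5',np.percentile(p,3,axis=0).round(4),'p95',np.percentile(p,97,axis=0).round(4))
for c,box in(('side',(262,255,40,80)),('top',(185,210,40,40))):
    p,col=pts(c,box); g=(col.max(1)-col.min(1)<25)&(p[:,2]>0.01)
    p=p[g]
    for lo,hi in((.0,.03),(.03,.075),(.08,.135),(.143,.178),(.17,.2)):
        q=p[(p[:,2]>lo)&(p[:,2]<hi)]
        if len(q)>3: st(f'{c} {lo}',q)
    q=p[(p[:,2]>.143)]
    print(q.round(4)[:60].tolist() if len(q)<60 else '')
# scale
for c,box in(('side',(225,115,90,145)),('top',(262,135,90,70))):
    p,col=pts(c,box)
    for lo,hi in((.02,.2),(.2,.22),(.22,.24),(.24,.25),(.25,.27),(.285,.3),(.3,.32),(.33,.365),(.365,.4)):
        q=p[(p[:,2]>lo)&(p[:,2]<hi)]
        if len(q)>3: st(f'{c} {lo}',q)
```

```text
side 0.0 203 med [0.4903 0.2271 0.0158] p5 [0.4697 0.1942 0.0109] p95 [0.5239 0.2363 0.0296]
side 0.03 353 med [0.4893 0.2258 0.0713] p5 [0.4671 0.1871 0.0321] p95 [0.5244 0.2413 0.0748]
side 0.08 290 med [0.4979 0.2306 0.111 ] p5 [0.4831 0.1795 0.0813] p95 [0.511  0.2424 0.1342]
side 0.143 143 med [0.494  0.2181 0.1625] p5 [0.4877 0.1959 0.1447] p95 [0.5072 0.2232 0.1774]
side 0.17 91 med [0.4952 0.2118 0.1787] p5 [0.4883 0.1958 0.1712] p95 [0.5057 0.2234 0.1828]

top 0.0 13 med [0.4786 0.1876 0.0141] p5 [0.4695 0.1791 0.0115] p95 [0.499  0.2018 0.019 ]
top 0.03 158 med [0.4853 0.2051 0.0729] p5 [0.4664 0.1775 0.067 ] p95 [0.523  0.2322 0.0749]
top 0.08 72 med [0.4928 0.1836 0.1255] p5 [0.481  0.1724 0.0808] p95 [0.5102 0.2363 0.1338]
top 0.143 33 med [0.4929 0.2005 0.1723] p5 [0.4876 0.1903 0.1468] p95 [0.5033 0.2198 0.1777]
top 0.17 60 med [0.4975 0.2052 0.1796] p5 [0.4897 0.1921 0.1729] p95 [0.5034 0.2196 0.1831]

side 0.02 1351 med [ 0.6523 -0.0355  0.093 ] p5 [ 0.5857 -0.3765  0.0221] p95 [0.7361 0.1415 0.1887]
side 0.2 64 med [ 0.655  -0.0323  0.2091] p5 [ 0.64   -0.156   0.20
[... 968 characters left out ...]
5 med [ 0.6041 -0.0575  0.2361] p5 [ 0.5544 -0.1152  0.2225] p95 [ 0.6811 -0.0286  0.2399]
top 0.24 85 med [ 0.6161 -0.0546  0.2427] p5 [ 0.5534 -0.1653  0.2403] p95 [ 0.6725 -0.0323  0.2496]
top 0.25 295 med [ 0.6435 -0.1614  0.2585] p5 [ 0.59   -0.1763  0.2526] p95 [ 0.6778 -0.0436  0.2674]
top 0.285 22 med [ 0.6379 -0.0436  0.2926] p5 [ 0.6347 -0.0953  0.2852] p95 [ 0.659  -0.0223  0.299 ]
top 0.3 336 med [ 0.6694 -0.1102  0.3169] p5 [ 0.6364 -0.1617  0.3046] p95 [ 0.6854 -0.0322  0.3197]
top 0.33 68 med [ 0.6378 -0.0392  0.3493] p5 [ 0.6346 -0.061   0.3319] p95 [ 0.6544 -0.0211  0.3647]
top 0.365 270 med [ 0.6532 -0.0419  0.3725] p5 [ 0.6367 -0.0606  0.3662] p95 [ 0.6748 -0.0236  0.3847]
```

```bash
cat > fit.py <<'E'
from h import *
from scipy.optimize import least_squares
def rect(u,v,a,b):
    dx=np.abs(u)-a;dy=np.abs(v)-b
    return np.hypot(np.maximum(dx,0),np.maximum(dy,0))+np.minimum(np.maximum(dx,dy),0)
def get(c,tag,box,gray=True):
    im,d=load(c,tag); W=cloud(c,d); x,y,w,h=box
    p=W[y:y+h,x:x+w].reshape(-1,3); col=im[y:y+h,x:x+w].reshape(-1,3).astype(int)
    k=np.isfinite(p[:,0]);
    if gray: k&=(col.max(1)-col.min(1)<25)
    return p[k]
def fit_holder(p,x0):
    def res(s,q=None):
        x,y,a,dz=s; c,sn=np.cos(a),np.sin(a)
        u=(p[:,0]-x)*c+(p[:,1]-y)*sn; v=-(p[:,0]-x)*sn+(p[:,1]-y)*c; z=p[:,2]-dz
        r=[]
        m=(z>.14)&(z<.19); top=np.maximum(rect(u[m],v[m],.007,.015),z[m]-.18); r.append(top)
        m=(z>.083)&(z<.115); r.append(rect(u[m],np.abs(v[m])-.028,.007,.006))
        return np.concatenate(r)
    best=None
    for a in np.arange(-1.5,1.6,.3):
        f=lambda s:np.pad(res(s),(0,max(0,2000-len(res(s)))))[:2000]
        o=least_squares(f,[*x0,a,0],loss='soft_l1',f_scale=.002,bounds=([-2,-2,-4,-.006],[2,2,4,.006]))
        if best is None or o.cost<best.cost: best=o
    r=res(best.x); return best.x,np.median(np.abs(r)),len(r)
E
python3 - <<'E'
from fit import *
ps=get('side','0',(258,250,48,85)); pt=get('top','0',(185,208,40,40))
near=lambda p:p[np.hypot(p[:,0]-.495,p[:,1]-.21)<.05]
ps,pt=near(ps),near(pt)
for n,p in(('side',ps),('top',pt),('both',np.r_[ps,pt])): print(n,fit_holder(p,[.495,.208]))
# scale
cs=[]
for c,box in(('side',(225,115,90,145)),('top',(262,135,90,70))):
    p=get(c,'0',box,False)
    q=p[(p[:,2]>.288)&(p[:,2]<.366)&(np.hypot(p[:,0]-.657,p[:,1]+.043)<.03)]
    o=least_squares(lambda s:np.hypot(q[:,0]-s[0],q[:,1]-s[1])-.022,[.657,-.043],loss='soft_l1',f_scale=.002); print(c,'housing',o.x.round(4),len(q))
    h=p[(p[:,2]>.215)&(p[:,2]<.255)&(p[:,0]<.63)&(p[:,0]>.5)&(p[:,1]>-.1)]
    l=cv2.fitLine(h[:,:2].astype(np.float32),cv2.DIST_HUBER,0,.001,.001).ravel(); print('hook line',l.round(4),np.arctan2(l[1],l[0]),'xmin',np.percentile(h[:,0],[0,2,5]).round(4),len(h))
    for i in range(0,12):
        k=h[(h[:,0]>.53+.008*i)&(h[:,0]<.538+.008*i)]
        if len(k)>2: print('   x',round(.534+.008*i,3),'y',k[:,1].mean().round(4),'ztop',np.percentile(k[:,2],90).round(4),len(k))
    g=p[(p[:,2]>.24)&(p[:,2]<.275)&(p[:,1]<-.12)&(p[:,0]<.645)]
    if len(g)>5:
        l=cv2.fitLine(g[:,:2].astype(np.float32),cv2.DIST_HUBER,0,.001,.001).ravel(); print('handle',l.round(4),np.arctan2(l[1],l[0]),g.min(0).round(4),g.max(0).round(4),np.median(g,0).round(4),len(g))
    g=p[(p[:,2]>.312)&(p[:,2]<.322)&(p[:,1]<-.07)]
    if len(g)>5:
        l=cv2.fitLine(g[:,:2].astype(np.float32),cv2.DIST_HUBER,0,.001,.001).ravel(); print('cross',l.round(4),np.arctan2(l[1],l[0]),g.min(0).round(4),g.max(0).round(4))
E
```

```text
side (array([ 0.49758606,  0.2070444 , -0.25862163,  0.00065398]), np.float64(0.0006394244758575621), 349)
top (array([ 4.97448775e-01,  2.06415486e-01, -2.64873303e-01,  3.44005543e-04]), np.float64(0.00046050128231318443), 92)
both (array([ 4.97562595e-01,  2.06929065e-01, -2.59664512e-01,  4.81792572e-04]), np.float64(0.0006494004411009922), 441)
side housing [ 0.6565 -0.0414] 498
hook line [ 0.9798  0.1998  0.5762 -0.0547] 0.2011851 xmin [0.5382 0.5409 0.5433] 153
   x 0.542 y -0.0629 ztop 0.245 11
   x 0.55 y -0.0612 ztop 0.241 15
   x 0.558 y -0.0585 ztop 0.2356 13
   x 0.566 y -0.0567 ztop 0.2329 15
   x 0.574 y -0.0557 ztop 0.2336 14
   x 0.582 y -0.0534 ztop 0.2399 15
   x 0.59 y -0.0524 ztop 0.24 14
   x 0.598 y -0.049 ztop 0.2408 12
   x 0.606 y -0.0491 ztop 0.2416 12
   x 0.614 y -0.0466 ztop 0.2413 13
   x 0.622 y -0.046 ztop 0.2394 12
handle [ 0.9796  0.2009  0.618  -0.1613] 0.2022322 [ 0.5849 -0.1783  0.2442] [ 0.6446 -0.152   0.2626] [ 0.616  -0.1626  0.2555] 157
cross [ 0.4468 -0.8946  0.6757 -0.1526] -1.1076111 [ 0.6662 -0.1657  0.3143] [ 0.6868 -0.1325  0.3192]
top housing [ 0.657  -0.0433] 177
hook line [ 0.9777  0.2101  0.5905 -0.0563] 0.21166864 xmin [0.5506 0.5514 0.5539] 118
   x 0.55 y -0.0647 ztop 0.2423 7
   x 0.558 y -0.0623 ztop 0.2399 8
   x 0.566 y -0.0619 ztop 0.2348 12
   x 0.574 y -0.0597 ztop 0.2379 14
   x 0.582 y -0.0583 ztop 0.2406 12
   x 0.59 y -0.0561 ztop 0.2431 12
   x 0.598 y -0.0548 ztop 0.2435 11
   x 0.606 y -0.0535 ztop 0.242 12
   x 0.614 y -0.0508 ztop 0.2434 12
   x 0.622 y -0.0499 ztop 0.2436 12
handle [ 0.9774  0.2114  0.6182 -0.1671] 0.21300235 [ 0.5854 -0.1791  0.2474] [ 0.645  -0.156   0.2648] [ 0.6144 -0.1683  0.2585] 140
cross [ 0.2114 -0.9774  0.6717 -0.1175] -1.3578321 [ 0.6531 -0.1667  0.3122] [ 0.6906 -0.0703  0.3218]
```

```bash
cat > mv.py <<'E'
from h import *
from scipy.spatial.transform import Rotation as Ro
def cur():
    s=env.observe(); w,x,y,z=s['ee_rot']; return s,Ro.from_quat([x,y,z,w]),np.array(s['position'])
def target_R(yaw_jaw):  # jaw (tool z) horizontal at given world yaw, tool x down
    z=np.array([np.cos(yaw_jaw),np.sin(yaw_jaw),0]); x=np.array([0,0,-1.]); y=np.cross(z,x)
    return Ro.from_matrix(np.c_[x,y,z])
def go(pos,yaw):
    s,R,p=cur(); off=R.inv().apply(np.array(pos)-p)*1000
    rv=(R.inv()*target_R(yaw)).as_rotvec(); return off.round(1).tolist(),rv.round(4).tolist()
E
python3 - <<'E'
from mv import *
s,R,p=cur(); print(R.as_matrix().round(3)); 
hy=-.26+np.pi/2
for yaw in(hy,hy-np.pi): print(yaw,[go(q,yaw) for q in([.40,-.35,.45],[.43,0,.45],[.4976,.207,.30])])
E
```

```text
[[ 0.     0.967  0.255]
 [-0.     0.255 -0.967]
 [-1.     0.     0.   ]]
1.3107963267948965 [([-227.4, 297.5, -234.6], [-2.6238, 0.0001, 0.0002]), ([-227.5, 415.8, -565.4], [-2.6238, 0.0001, 0.0002]), ([-77.5, 533.9, -748.3], [-2.6238, 0.0001, 0.0002])]
-1.8307963267948966 [([-227.4, 297.5, -234.6], [0.5178, 0.0001, -0.0001]), ([-227.5, 415.8, -565.4], [0.5178, 0.0001, -0.0001]), ([-77.5, 533.9, -748.3], [0.5178, 0.0001, -0.0001])]
```

Request:
drive_tool:
  offset:
    - [-50,20,-15]
    - [-100,60,-50]
    - [-150,110,-90]
    - [-190,160,-130]
    - [-220,210,-170]
    - [-227,250,-205]
    - [-227,297,-235]
    - [-227,315,-280]
    - [-227,335,-325]
    - [-227,355,-370]
    - [-227,375,-415]
    - [-227,395,-460]
  rotation:
    - [-0.14,0,0]
    - [-0.28,0,0]
    - [-0.42,0,0]
    - [-0.56,0,0]
    - [-0.7,0,0]
    - [-0.84,0,0]
    - [-0.98,0,0]
    - [-1.12,0,0]
    - [-1.26,0,0]
    - [-1.4,0,0]
    - [-1.54,0,0]
    - [-1.68,0,0]
  grip: [1,1,1,1,1,1,1,1,1,1,1,1]

```text
time: 2.2
position: [0.4163, -0.1961, 0.4465]
ee_rot: [0.695, -0.131, 0.695, 0.131]
contact_force: [0.4, -0.0, 0.2]
width: 0.0866
```

Run:
```python
from mv import *
s,R,p=cur(); print(s['time'],p.round(4),s['q'].round(3))
hy=-.26+np.pi/2
for q in([.45,0,.45],[.4976,.207,.30]): print(go(q,hy))
```

```text
2.2 [ 0.4163 -0.1961  0.4465] [ 0.914  0.013 -0.565  1.625  0.008  1.504  0.721]
([-3.6, 170.3, 102.8], [-0.9379, 0.0001, 0.0012])
([146.3, 345.9, 222.5], [-0.9379, 0.0001, 0.0012])
```

Request:
drive_tool:
  offset:
    - [0,40,25]
    - [0,80,50]
    - [0,120,75]
    - [0,160,97]
    - [0,195,120]
    - [10,230,145]
    - [40,265,168]
    - [75,300,192]
    - [110,330,212]
    - [146,346,222.5]
    - [146,346,222.5]
    - [146,346,222.5]
  rotation:
    - [-0.1,0,0]
    - [-0.2,0,0]
    - [-0.3,0,0]
    - [-0.4,0,0]
    - [-0.5,0,0]
    - [-0.6,0,0]
    - [-0.7,0,0]
    - [-0.8,0,0]
    - [-0.9,0,0]
    - [-0.938,0,0]
    - [-0.938,0,0]
    - [-0.938,0,0]
  grip: [1,1,1,1,1,1,0.8,0.8,0.8,0.8,0.8,0.8]

```text
time: 3.4
position: [0.4993, 0.2046, 0.2997]
ee_rot: [0.561, -0.429, 0.562, 0.43]
contact_force: [0.4, 0.2, 0.7]
width: 0.0697
```

Run:
```python
from mv import *
s,R,p=cur(); print(s['time'],p.round(4),s['q'].round(3),s['contact_force'].round(2),s['width'])
print(go([.4976,.207,.148],-.26+np.pi/2))
im,d=snap('side','1'); snap('top','1')
c=cv2.resize(im[180:350,200:360],None,fx=3.5,fy=3.5,interpolation=3); cv2.imwrite('pics/crop4.png',c[:,:,::-1])
```

```text
3.4 [0.4993 0.2046 0.2997] [ 0.309  0.323 -0.973  1.712  0.279  1.257  0.578] [0.42 0.22 0.69] 0.06966484544071434
([151.7, 2.1, 2.0], [-0.0051, -0.0006, -0.0013])
```

View pics/crop4.png

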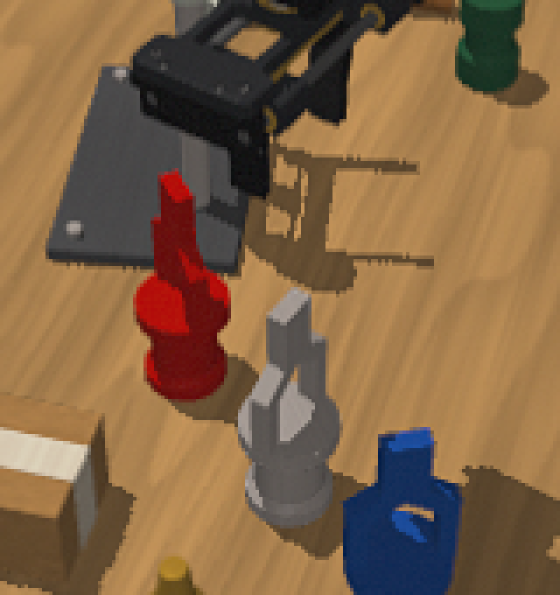

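View pics/top_1.png

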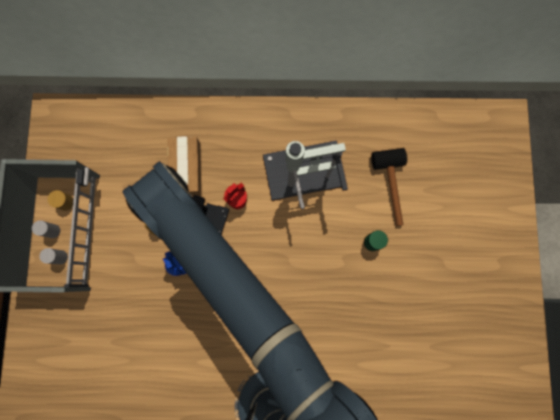

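Run:
```python
from h import *
im,d=load('top','1'); W=cloud('top',d)
for u,v in((160,190),(150,200),(180,215),(250,300)): print(u,v,W[v,u].round(3))
```

```text
160 190 [0.499 0.19  0.653]
150 200 [0.482 0.205 0.652]
180 215 [0.454 0.149 0.678]
250 300 [0.326 0.032 0.735]
```

View pics/side_1.png

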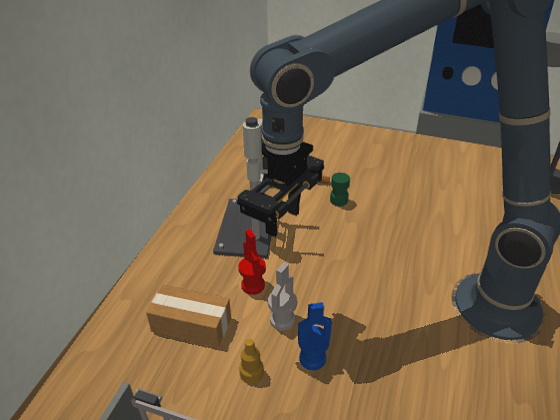

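Request:
drive_tool:
  offset:
    - [25,2,2]
    - [60,2,2]
    - [95,2,2]
    - [120,2,2]
    - [135,2,2]
    - [145,2,2]
    - [151.5,2,2]
    - [151.5,2,2]
    - [151.5,2,2]
  rotation:
    - [-0.005,0,0]
    - [-0.005,0,0]
    - [-0.005,0,0]
    - [-0.005,0,0]
    - [-0.005,0,0]
    - [-0.005,0,0]
    - [-0.005,0,0]
    - [-0.005,0,0]
    - [-0.005,0,0]
  grip: [0.8,0.8,0.8,0.8,0.8,0.8,0.8,0.8,0.8]

```text
time: 4.4
position: [0.4987, 0.2073, 0.1496]
ee_rot: [0.561, -0.431, 0.56, 0.43]
contact_force: [-0.9, 0.2, 0.6]
width: 0.0695
```

Run:
```python
from mv import *
s,R,p=cur(); print(s['time'],p.round(4),s['q'].round(3),s['contact_force'].round(2),s['width'])
print(go([.4976,.207,.148],-.26+np.pi/2))
im,d=snap('side','2')
c=cv2.resize(im[200:350,210:350],None,fx=3.8,fy=3.8,interpolation=3); cv2.imwrite('pics/crop5.png',c[:,:,::-1])
```

```text
4.4 [0.4987 0.2073 0.1496] [ 0.21   0.474 -0.887  1.898  0.442  0.976  0.432] [-0.93  0.18  0.64] 0.06949112211491879
([1.5, 1.0, -0.6], [-0.0011, 0.001, 0.0016])
```

View pics/crop5.png

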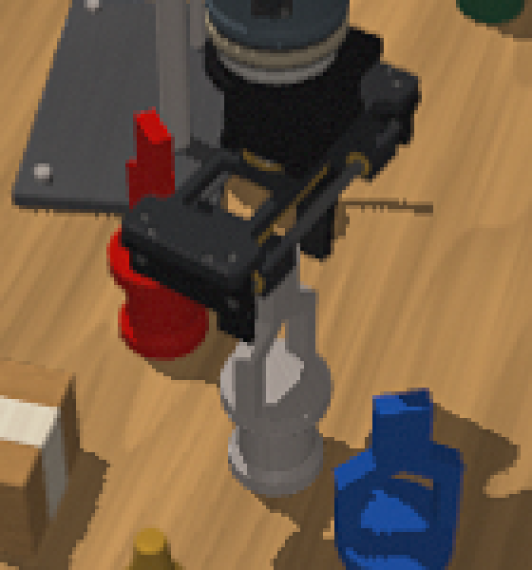

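Fingers straddle the tab (around pixel 268,283 of the crop) on both sides; the red one is clear behind. Close.

Request:
drive_tool:
  offset:
    - [1,1,0]
    - [1,1,0]
    - [1,1,0]
    - [1,1,0]
    - [1,1,0]
    - [1,1,0]
    - [1,1,0]
    - [1,1,0]
  rotation:
    - [0,0,0]
    - [0,0,0]
    - [0,0,0]
    - [0,0,0]
    - [0,0,0]
    - [0,0,0]
    - [0,0,0]
    - [0,0,0]
  grip: [0.4,0.35,0.3,0.2,0.2,0.2,0.2,0.2]
  squeeze: 30

```text
time: 5.25
position: [0.4972, 0.2076, 0.1476]
ee_rot: [0.561, -0.431, 0.561, 0.431]
contact_force: [0.6, 0.0, -1.2]
width: 0.0298
```

Run:
```python
from mv import *
s,R,p=cur(); print(s['time'],p.round(4),s['q'].round(3),s['contact_force'].round(2),s['width'],s['ft_torque'])
```

```text
5.25 [0.4972 0.2076 0.1476] [ 0.208  0.476 -0.886  1.901  0.443  0.973  0.43 ] [ 0.6   0.01 -1.24] 0.029773603460440775 [ 0.33612513 -0.23304016 -0.02820284]
```

Request:
drive_tool:
  offset:
    - [-5,0,0]
    - [-15,0,0]
    - [-30,0,0]
    - [-30,0,0]
    - [-30,0,0]
    - [-30,0,0]
    - [-30,0,0]
    - [-30,0,0]
  rotation:
    - [0,0,0]
    - [0,0,0]
    - [0,0,0]
    - [0,0,0]
    - [0,0,0]
    - [0,0,0]
    - [0,0,0]
    - [0,0,0]
  grip: [0.2,0.2,0.2,0.2,0.2,0.2,0.2,0.2]

```text
time: 6.05
position: [0.4969, 0.2071, 0.1772]
ee_rot: [0.56, -0.431, 0.561, 0.431]
contact_force: [0.3, -0.5, -5.0]
width: 0.0298
```

Run:
```python
from mv import *
for i in range(2):
    s,R,p=cur(); print(s['time'],p.round(4),s['q'].round(3),s['contact_force'].round(2),s['width'],s['ft_torque'])
    if i==0: eyes.get_image('side')
O=np.array([.6567,-.042]);ex=np.array([np.cos(.21),np.sin(.21)])
for X,z in((-.18,.2776),(-.13,.2776),(-.09,.2776)): print(go([*(O+ex*X),z],.21+np.pi/2))
```

```text
6.05 [0.4969 0.2071 0.1772] [ 0.233  0.441 -0.911  1.872  0.405  1.027  0.463] [ 0.3  -0.46 -5.01] 0.02976494196238735 [ 0.02651022 -0.15287513 -0.0097169 ]
6.1 [0.4969 0.2071 0.1772] [ 0.233  0.441 -0.911  1.872  0.405  1.027  0.463] [ 0.05  0.35 -4.66] 0.029835268696310223 [ 0.02847774 -0.12451344  0.01303603]
([-100.3, -58.1, -281.2], [-0.4707, -0.0003, -0.0006])
([-100.3, -102.7, -258.5], [-0.4707, -0.0003, -0.0006])
([-100.3, -138.3, -240.4], [-0.4707, -0.0003, -0.0006])
```

Request:
drive_tool:
  offset:
    - [-30,0,0]
    - [-65,-5,-15]
    - [-90,-12,-45]
    - [-100,-20,-85]
    - [-100,-29,-130]
    - [-100,-38,-175]
    - [-100,-46,-215]
    - [-100,-53,-250]
    - [-100,-57,-272]
    - [-100,-58,-281]
    - [-100,-58,-281]
    - [-100,-58,-281]
  rotation:
    - [0,0,0]
    - [-0.04,0,0]
    - [-0.1,0,0]
    - [-0.16,0,0]
    - [-0.22,0,0]
    - [-0.28,0,0]
    - [-0.34,0,0]
    - [-0.4,0,0]
    - [-0.45,0,0]
    - [-0.4707,0,0]
    - [-0.4707,0,0]
    - [-0.4707,0,0]
  grip: [0.2,0.2,0.2,0.2,0.2,0.2,0.2,0.2,0.2,0.2,0.2,0.2]

```text
time: 7.3
position: [0.4806, -0.0784, 0.2775]
ee_rot: [0.445, -0.55, 0.445, 0.55]
contact_force: [0.0, -0.1, -5.4]
width: 0.0301
```

Run:
```python
from fit import *
from mv import *
s,R,p=cur(); print(s['time'],p.round(4),s['q'].round(3),s['contact_force'].round(2),s['width'])
O=np.array([.6567,-.042]);ex=np.array([np.cos(.21),np.sin(.21)])
for X,z in((-.18,.2776),(-.13,.2776),(-.09,.2776)): print(go([*(O+ex*X),z],.21+np.pi/2))
im,d=snap('side','3'); im2,_=snap('top','3')
W=cloud('side',d)
c=cv2.resize(im[80:240,210:360],None,fx=3.7,fy=3.7,interpolation=3); cv2.imwrite('pics/crop6.png',c[:,:,::-1])
c=cv2.resize(im2[120:270,240:390],None,fx=3.7,fy=3.7,interpolation=3); cv2.imwrite('pics/crop7.png',c[:,:,::-1])
```

```text
7.3 [ 0.4806 -0.0784  0.2775] [ 0.969  0.242 -1.036  1.851  0.225  1.174  1.638] [ 0.04 -0.12 -5.37] 0.030061747607170078
([-0.1, 0.2, -1.1], [-0.0, 0.0006, 0.0002])
([-0.0, -49.8, -1.1], [-0.0, 0.0006, 0.0002])
([-0.0, -89.8, -1.1], [-0.0, 0.0006, 0.0002])
```

View pics/crop6.png

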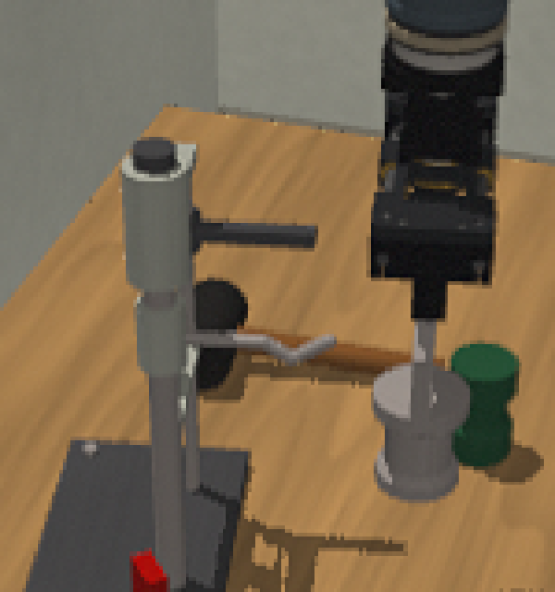

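View pics/crop7.png

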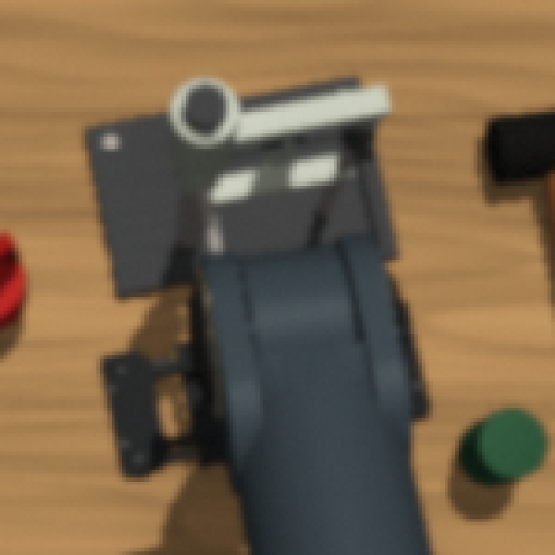

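Request:
drive_tool:
  offset:
    - [0,-10,-0.5]
    - [0,-20,-1]
    - [0,-30,-1]
    - [0,-40,-1]
    - [0,-46,-1]
    - [0,-50,-1]
    - [0,-50,-1]
    - [0,-50,-1]
  rotation:
    - [0,0,0]
    - [0,0,0]
    - [0,0,0]
    - [0,0,0]
    - [0,0,0]
    - [0,0,0]
    - [0,0,0]
    - [0,0,0]
  grip: [0.2,0.2,0.2,0.2,0.2,0.2,0.2,0.2]

```text
time: 8.2
position: [0.5295, -0.0698, 0.2774]
ee_rot: [0.445, -0.55, 0.445, 0.55]
contact_force: [0.1, -0.2, -4.3]
width: 0.0299
```

Run:
```python
from fit import *
from mv import *
s,R,p=cur(); print(s['time'],p.round(4),s['q'].round(3),s['contact_force'].round(2),s['width'])
O=np.array([.6567,-.042]);ex=np.array([np.cos(.21),np.sin(.21)])
for X,z in((-.09,.2776),): print(go([*(O+ex*X),z],.21+np.pi/2))
im,d=snap('side','4'); im2,_=snap('top','4')
c=cv2.resize(im[80:240,230:350],None,fx=4.5,fy=3.7*4.5/3.7*.8,interpolation=3)
c=cv2.resize(im[110:230,230:350],None,fx=4.8,fy=4.8,interpolation=3); cv2.imwrite('pics/crop8.png',c[:,:,::-1])
```

```text
8.2 [ 0.5295 -0.0698  0.2774] [ 0.85   0.342 -1.003  1.755  0.306  1.214  1.545] [ 0.14 -0.16 -4.33] 0.029930805695019515
([-0.2, -40.2, 0.7], [-0.0, -0.0001, -0.0007])
```

View pics/crop8.png

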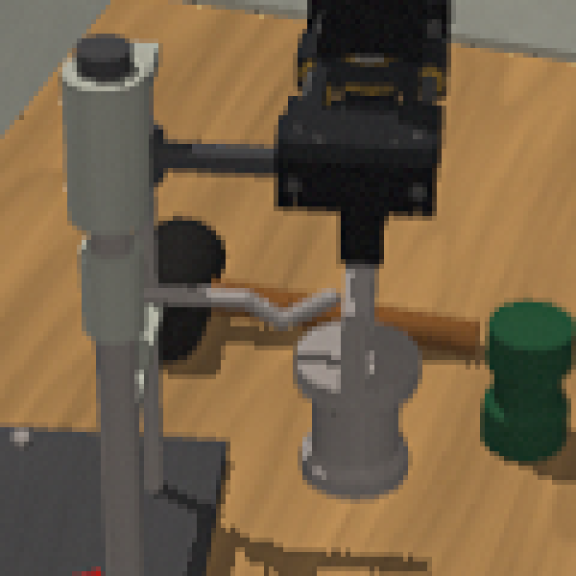

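Request:
drive_tool:
  offset:
    - [0,-7,0]
    - [0,-14,0.5]
    - [0,-22,0.5]
    - [0,-30,0.5]
    - [0,-36,0.5]
    - [0,-40,0.5]
    - [0,-40,0.5]
    - [0,-40,0.5]
  rotation:
    - [0,0,0]
    - [0,0,0]
    - [0,0,0]
    - [0,0,0]
    - [0,0,0]
    - [0,0,0]
    - [0,0,0]
    - [0,0,0]
  grip: [0.2,0.2,0.2,0.2,0.2,0.2,0.2,0.2]

```text
time: 9.1
position: [0.5687, -0.0609, 0.2774]
ee_rot: [0.445, -0.55, 0.445, 0.55]
contact_force: [-0.7, 0.2, -4.6]
width: 0.0297
```

Run:
```python
from fit import *
from mv import *
s,R,p=cur(); print(s['time'],p.round(4),s['q'].round(3),s['contact_force'].round(2),s['width'])
O=np.array([.6567,-.042]);ex=np.array([np.cos(.21),np.sin(.21)])
for X,z in((-.09,.2776),): print(go([*(O+ex*X),z],.21+np.pi/2))
im,d=snap('side','5'); im2,_=snap('top','5')
c=cv2.resize(im[110:230,230:350],None,fx=4.8,fy=4.8,interpolation=3); cv2.imwrite('pics/crop9.png',c[:,:,::-1])
c=cv2.resize(im2[120:270,240:390],None,fx=3.7,fy=3.7,interpolation=3); cv2.imwrite('pics/crop10.png',c[:,:,::-1])
```

```text
9.1 [ 0.5687 -0.0609  0.2774] [ 0.763  0.412 -0.975  1.674  0.357  1.248  1.492] [-0.73  0.24 -4.58] 0.02966403510323512
([-0.2, -0.0, 0.1], [0.0002, 0.0001, -0.0006])
```

View pics/crop9.png

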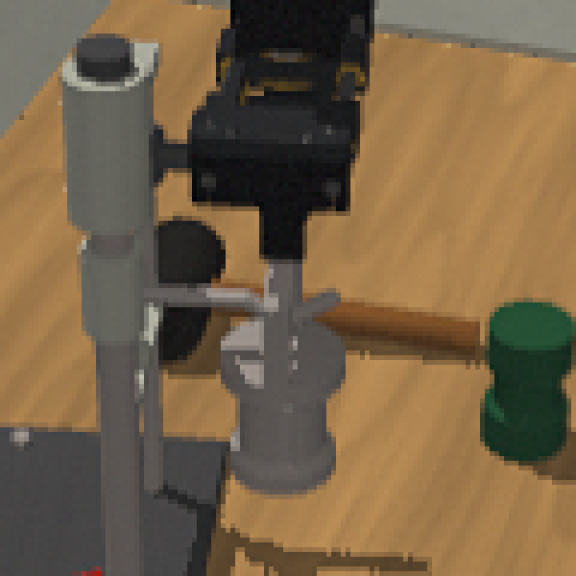

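View pics/crop10.png

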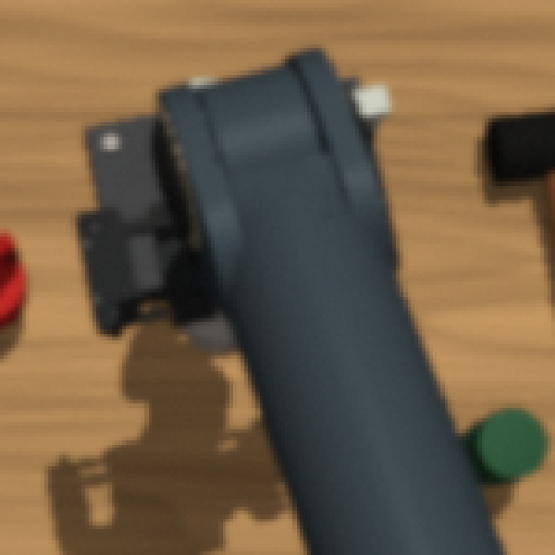

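Run:
```python
from h import *
O=np.array([.6567,-.042]);ex=np.array([np.cos(.21),np.sin(.21)]);ey=np.array([-ex[1],ex[0]])
for c in('top','side'):
    im,d=load(c,'5'); W=cloud(c,d).reshape(-1,3)
    for lo in np.arange(.27,.75,.03):
        q=W[(W[:,2]>lo)&(W[:,2]<=lo+.03)]; l=np.c_[(q[:,:2]-O)@ex,(q[:,:2]-O)@ey]
        k=(l[:,0]>-.25)&(l[:,0]<.1)&(abs(l[:,1])<.2)&~(np.hypot(l[:,0],l[:,1])<.028)
        l=l[k]
        if len(l)>5: print(c,lo.round(2),len(l),'x',l[:,0].min().round(3),l[:,0].max().round(3),'y',l[:,1].min().round(3),l[:,1].max().round(3))
```

```text
top 0.3 68 x -0.01 0.008 y -0.126 -0.105
top 0.33 14 x -0.129 -0.077 y 0.019 0.085
top 0.36 597 x -0.13 -0.054 y -0.097 0.094
top 0.39 272 x -0.129 -0.055 y -0.095 0.094
top 0.45 21 x -0.113 -0.094 y 0.029 0.036
top 0.57 69 x -0.169 -0.048 y -0.023 0.051
top 0.6 955 x -0.213 -0.049 y -0.05 0.051
top 0.63 2858 x -0.249 -0.069 y -0.051 0.041
top 0.66 1672 x -0.25 -0.165 y -0.051 0.025
side 0.27 80 x -0.103 -0.005 y -0.115 0.028
side 0.3 58 x -0.103 0.005 y -0.125 0.029
side 0.33 213 x -0.129 -0.054 y -0.082 0.094
side 0.36 930 x -0.129 -0.054 y -0.096 0.1
side 0.39 366 x -0.128 -0.057 y -0.08 0.098
side 0.42 228 x -0.129 -0.054 y -0.052 0.036
side 0.45 405 x -0.129 -0.055 y -0.016 0.039
side 0.48 424 x -0.128 -0.055 y -0.004 0.04
side 0.51 426 x -0.126 -0.057 y -0.002 0.041
side 0.54 379 x -0.15 -0.055 y 0.005 0.051
side 0.57 834 x -0.231 -0.047 y -0.025 0.057
side 0.6 1463 x -0.25 -0.048 y -0.041 0.054
side 0.63 1430 x -0.25 -0.073 y -0.044 0.045
side 0.66 231 x -0.25 -0.165 y -0.012 0.028
```

View pics/side_5.png

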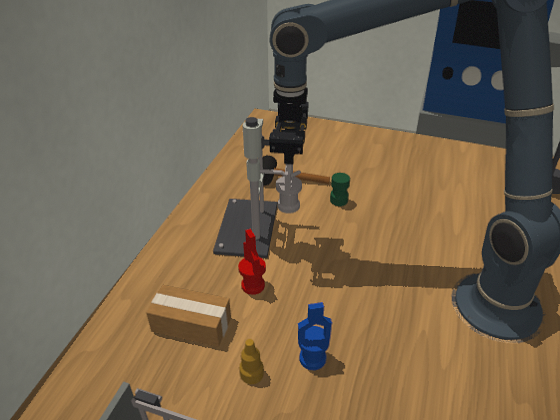

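Request:
drive_tool:
  offset:
    - [4,0,0]
    - [8,0,0]
    - [12,0,0]
    - [16,0,0]
    - [18,0,0]
    - [20,0,0]
    - [22,0,0]
    - [24,0,0]
    - [26,0,0]
    - [28,0,0]
    - [30,0,0]
    - [32,0,0]
  rotation:
    - [0,0,0]
    - [0,0,0]
    - [0,0,0]
    - [0,0,0]
    - [0,0,0]
    - [0,0,0]
    - [0,0,0]
    - [0,0,0]
    - [0,0,0]
    - [0,0,0]
    - [0,0,0]
    - [0,0,0]
  grip: [0.2,0.2,0.2,0.2,0.2,0.2,0.2,0.2,0.2,0.2,0.2,0.2]

```text
time: 10.4
position: [0.5689, -0.0609, 0.2456]
ee_rot: [-0.445, 0.55, -0.445, -0.55]
contact_force: [1.0, -0.4, -3.5]
width: 0.03
```

```bash
cat > st.py <<'E'
from mv import *
import sys
F=[]
for i in range(int(sys.argv[1]) if len(sys.argv)>1 else 3):
    if i: eyes.get_image('side')
    s,R,p=cur(); F.append(np.r_[s['contact_force'],s['ft_torque']])
print(s['time'],p.round(4),s['q'].round(3),'F',np.mean(F,0).round(3),'std',np.std(F,0).round(2)[:3],s['width'])
E
python3 st.py 6
python3 - <<'E'
from mv import *
im,d=snap('side','6')
c=cv2.resize(im[110:230,230:350],None,fx=4.8,fy=4.8,interpolation=3); cv2.imwrite('pics/crop11.png',c[:,:,::-1])
E
```

```text
10.65 [ 0.5689 -0.0609  0.2457] [ 0.75   0.438 -0.961  1.717  0.384  1.189  1.468] F [-0.213 -0.028 -3.948  0.143 -0.12   0.02 ] std [0.62 0.4  0.51] 0.029854813363994006
```

View pics/crop11.png

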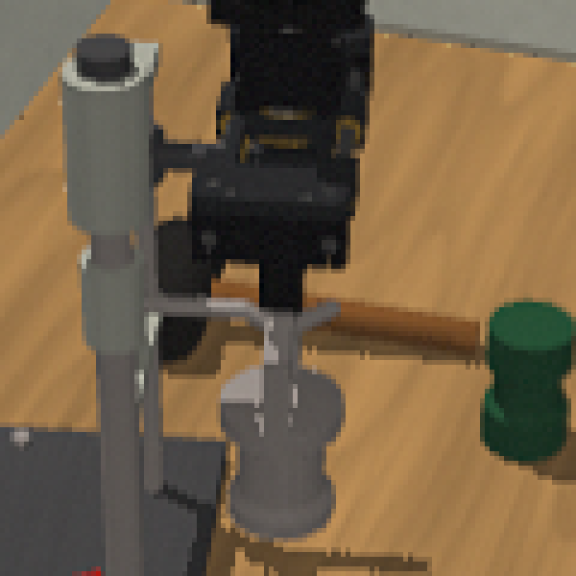

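Request:
drive_tool:
  offset:
    - [2,0,0]
    - [4,0,0]
    - [6,0,0]
    - [9,0,0]
    - [11.5,0,0]
    - [14,0,0]
    - [16.5,0,0]
    - [19,0,0]
    - [21.5,0,0]
    - [24,0,0]
    - [26,0,0]
    - [28,0,0]
  rotation:
    - [0,0,0]
    - [0,0,0]
    - [0,0,0]
    - [0,0,0]
    - [0,0,0]
    - [0,0,0]
    - [0,0,0]
    - [0,0,0]
    - [0,0,0]
    - [0,0,0]
    - [0,0,0]
    - [0,0,0]
  grip: [0.2,0.2,0.2,0.2,0.2,0.2,0.2,0.2,0.2,0.2,0.2,0.2]

```text
time: 11.9
position: [0.5689, -0.0609, 0.2175]
ee_rot: [-0.445, 0.55, -0.445, -0.55]
contact_force: [0.3, -0.5, -0.9]
width: 0.0298
```

```bash
python3 st.py 10
python3 - <<'E'
from mv import *
im,d=snap('side','7'); snap('top','7')
c=cv2.resize(im[110:230,230:350],None,fx=4.8,fy=4.8,interpolation=3); cv2.imwrite('pics/crop12.png',c[:,:,::-1])
E
```

```text
12.35 [ 0.5689 -0.0609  0.2177] [ 0.736  0.464 -0.945  1.751  0.411  1.139  1.445] F [-4.400e-01  1.920e-01 -1.022e+00  2.340e-01 -2.700e-02  1.000e-03] std [0.54 0.41 0.48] 0.02950704321657901
```

View pics/crop12.png

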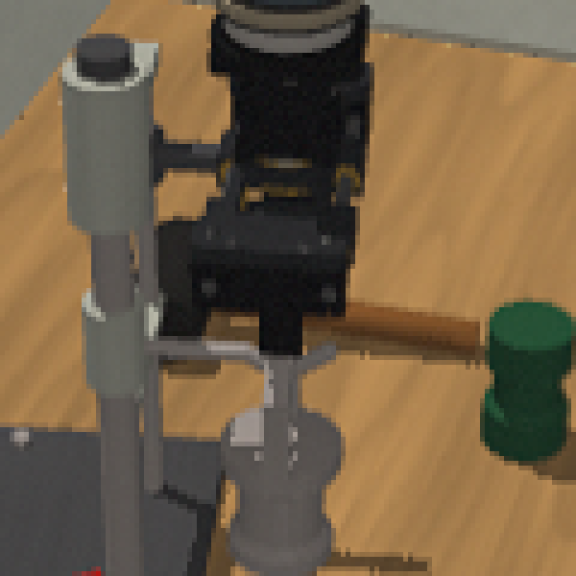

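Request:
drive_tool:
  offset:
    - [1.5,0,0]
    - [3,0,0]
    - [4.5,0,0]
    - [6,0,0]
    - [7.5,0,0]
    - [9,0,0]
    - [9.8,0,0]
    - [9.8,0,0]
  rotation:
    - [0,0,0]
    - [0,0,0]
    - [0,0,0]
    - [0,0,0]
    - [0,0,0]
    - [0,0,0]
    - [0,0,0]
    - [0,0,0]
  grip: [0.2,0.2,0.2,0.2,0.2,0.2,0.2,0.2]

```text
time: 13.25
position: [0.5689, -0.0609, 0.2077]
ee_rot: [-0.445, 0.55, -0.445, -0.55]
contact_force: [-0.8, 0.4, 0.8]
width: 0.03
```

```bash
python3 st.py 20
```

```text
14.2 [ 0.5689 -0.0609  0.2078] [ 0.73   0.474 -0.939  1.763  0.421  1.122  1.437] F [-0.383  0.819  0.22   0.313 -0.048  0.008] std [0.5  0.63 0.4 ] 0.029633826122839015
```

Request:
drive_tool:
  offset:
    - [0,0,0.5]
    - [0,0,1]
    - [0,0,1]
    - [0,0,1]
  rotation:
    - [0,0,0]
    - [0,0,0]
    - [0,0,0]
    - [0,0,0]
  grip: [0.2,0.2,0.2,0.2]

```text
time: 14.6
position: [0.5687, -0.0605, 0.2078]
ee_rot: [-0.445, 0.55, -0.445, -0.549]
contact_force: [-0.5, -1.1, 0.2]
width: 0.0295
```

```bash
python3 st.py 16
```

```text
15.35 [ 0.5687 -0.0603  0.2078] [ 0.729  0.473 -0.939  1.763  0.421  1.121  1.435] F [ 0.305 -1.805  0.179 -0.336 -0.294 -0.018] std [0.37 0.68 0.36] 0.02995516014236767
```

Request:
drive_tool:
  offset:
    - [0,0,-0.3]
    - [0,0,-0.7]
    - [0,0,-0.7]
    - [0,0,-0.7]
  rotation:
    - [0,0,0]
    - [0,0,0]
    - [0,0,0]
    - [0,0,0]
  grip: [0.2,0.2,0.2,0.2]

```text
time: 15.75
position: [0.5687, -0.0604, 0.2078]
ee_rot: [0.445, -0.55, 0.445, 0.55]
contact_force: [0.4, -1.1, 0.1]
width: 0.0297
```

```bash
python3 st.py 16
```

```text
16.5 [ 0.5687 -0.0605  0.2078] [ 0.73   0.473 -0.939  1.763  0.421  1.122  1.436] F [ 0.118 -0.711  0.036 -0.106 -0.198  0.008] std [0.54 0.69 0.4 ] 0.02959296054340074
```

Request:
drive_tool:
  offset:
    - [0,0,-0.3]
    - [0,0,-0.3]
    - [0,0,-0.3]
    - [0,0,-0.3]
    - [0,0,-0.3]
    - [0,0,-0.3]
  rotation:
    - [0,0,0]
    - [0,0,0]
    - [0,0,0]
    - [0,0,0]
    - [0,0,0]
    - [0,0,0]
  grip: [0.2,0.2,0.2,0.2,0.2,0.2]
  squeeze: 5

```text
time: 17.1
position: [0.5687, -0.0606, 0.2078]
ee_rot: [0.445, -0.55, 0.445, 0.55]
contact_force: [-0.3, 1.2, 1.0]
width: 0.0299
```

```bash
python3 st.py 12
```

```text
17.65 [ 0.5688 -0.0607  0.2078] [ 0.73   0.474 -0.939  1.763  0.421  1.122  1.437] F [-0.628  1.237  0.258  0.475 -0.052 -0.01 ] std [0.54 0.31 0.42] 0.029817967623742895
```

Request:
drive_tool:
  offset:
    - [0,0,0.2]
    - [0,0,0.2]
    - [0,0,0.2]
    - [0,0,0.2]
    - [0,0,0.2]
    - [0,0,0.2]
    - [0,0,0.2]
    - [0,0,0.2]
    - [0,0,0.2]
    - [0,0,0.2]
    - [0,0,0.2]
    - [0,0,0.2]
  rotation:
    - [0,0,0]
    - [0,0,0]
    - [0,0,0]
    - [0,0,0]
    - [0,0,0]
    - [0,0,0]
    - [0,0,0]
    - [0,0,0]
    - [0,0,0]
    - [0,0,0]
    - [0,0,0]
    - [0,0,0]
  grip: [0.2,0.2,0.2,0.2,0.36,0.38,0.41,0.45,0.5,0.6,0.7,0.7]
  squeeze: 5

```text
time: 18.85
position: [0.5688, -0.0608, 0.2078]
ee_rot: [-0.445, 0.55, -0.445, -0.55]
contact_force: [-0.0, -0.1, -0.2]
width: 0.0577
```

```bash
cat > look.py <<'E'
from mv import *
import sys
t=sys.argv[1]
im,d=snap('side',t); im2,d2=snap('top',t)
a=cv2.resize(im[110:230,230:350],None,fx=4,fy=4,interpolation=3)
b=cv2.resize(im2[125:215,260:350],(480,480),interpolation=3)[:, :320*1]
cv2.imwrite(f'pics/look_{t}.png',np.hstack([a,cv2.resize(im2[125:245,270:350],(320,480),interpolation=3)])[:,:,::-1])
E
python3 look.py 8; python3 st.py 10
```

```text
19.4 [ 0.5688 -0.0608  0.2078] [ 0.73   0.474 -0.939  1.763  0.421  1.122  1.436] F [-0.003 -0.144 -0.023  0.107 -0.139  0.018] std [0.53 0.36 0.33] 0.06098332530215285
```

View pics/look_8.png

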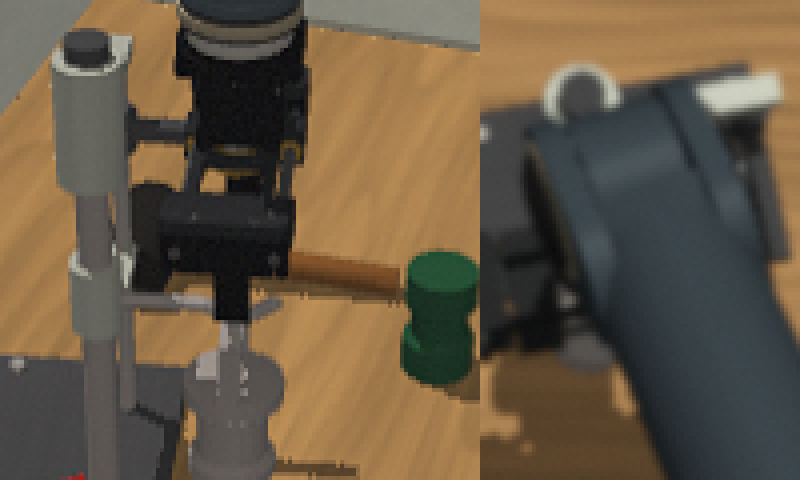

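Request:
drive_tool:
  offset:
    - [-3,0,0]
    - [-10,0,0]
    - [-20,0,0]
    - [-35,0,0]
    - [-55,0,0]
    - [-80,0,0]
    - [-105,0,0]
    - [-130,0,0]
    - [-155,0,0]
    - [-180,0,0]
    - [-180,0,0]
    - [-180,0,0]
  rotation:
    - [0,0,0]
    - [0,0,0]
    - [0,0,0]
    - [0,0,0]
    - [0,0,0]
    - [0,0,0]
    - [0,0,0]
    - [0,0,0]
    - [0,0,0]
    - [0,0,0]
    - [0,0,0]
    - [0,0,0]
  grip: [0.75,0.75,0.75,0.75,0.75,0.75,0.75,0.75,0.75,0.75,0.75,0.75]

```text
time: 20.6
position: [0.5689, -0.0605, 0.3889]
ee_rot: [-0.445, 0.55, -0.445, -0.549]
contact_force: [-0.1, -1.1, -0.9]
width: 0.0654
```

```bash
python3 look.py 9; python3 st.py 1
python3 - <<'E'
from mv import *
O=np.array([.6567,-.042]);ex=np.array([np.cos(.21),np.sin(.21)]);ey=np.array([-ex[1],ex[0]])
for X,Y,z in((-.2,0,.39),(-.2,-.115,.39),(-.078,-.115,.34)): 
    q=O+ex*X+ey*Y; print(q.round(4),go([*q,z],.21+np.pi/2))
E
```

```text
20.7 [ 0.5683 -0.0609  0.3873] [ 0.784  0.345 -1.006  1.499  0.291  1.458  1.553] F [-0.309 -0.059 -1.903  0.178 -0.172 -0.013] std [0. 0. 0.] 0.06526134186614012
[ 0.4611 -0.0837] ([-2.6, 109.6, 0.0], [-0.0001, -0.0001, -0.0012])
[ 0.4851 -0.1962] ([-2.6, 109.6, -115.0], [-0.0001, -0.0001, -0.0012])
[ 0.6044 -0.1707] ([47.3, -12.5, -115.0], [-0.0001, -0.0001, -0.0012])
```

View pics/look_9.png

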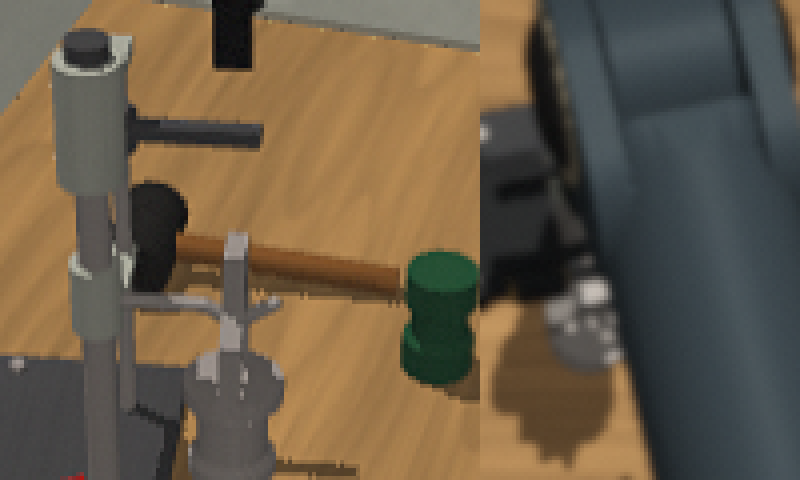

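Request:
drive_tool:
  offset:
    - [0,-2,-15]
    - [0,-4,-40]
    - [0,-7,-65]
    - [0,-10,-90]
    - [0,-12,-108]
    - [0,-12.5,-115]
    - [10,-12.5,-115]
    - [25,-12.5,-115]
    - [40,-12.5,-115]
    - [47,-12.5,-115]
    - [47,-12.5,-115]
    - [47,-12.5,-115]
  rotation:
    - [0,0,0]
    - [0,0,0]
    - [0,0,0]
    - [0,0,0]
    - [0,0,0]
    - [0,0,0]
    - [0,0,0]
    - [0,0,0]
    - [0,0,0]
    - [0,0,0]
    - [0,0,0]
    - [0,0,0]
  grip: [0.6,0.6,0.6,0.6,0.6,0.6,0.6,0.6,0.6,0.6,0.6,0.6]

```text
time: 21.9
position: [0.605, -0.1703, 0.3409]
ee_rot: [-0.445, 0.55, -0.445, -0.55]
contact_force: [-1.0, 0.4, 1.4]
width: 0.0525
```

```bash
cat > meas.py <<'E'
from fit import *
import sys
O=np.array([.6567,-.042]);ex=np.array([np.cos(.21),np.sin(.21)]);ey=np.array([-ex[1],ex[0]])
for t in sys.argv[1:]:
  for c in('side','top'):
    im,d=load(c,t); W=cloud(c,d)[100:260,220:360]; im=im[100:260,220:360]; q=W.reshape(-1,3)
    l=np.c_[(q[:,:2]-O)@ex,(q[:,:2]-O)@ey,q[:,2]]
    def f(n,x0,x1,y0,y1,z0,z1,pc=50):
        m=l[(l[:,0]>x0)&(l[:,0]<x1)&(l[:,1]>y0)&(l[:,1]<y1)&(l[:,2]>z0)&(l[:,2]<z1)]
        return f'{n} n{len(m)} '+(str(np.percentile(m[:,2],[10,50,90]).round(4)) if len(m)>4 else '')
    print(t,c,f('arm',-.065,-.035,-.008,.008,.12,.28),f('tab',-.11,-.07,-.02,.02,.2,.3),f('marker',-.096,-.02,-.125,-.104,.15,.28),f('ptr',-.02,.02,-.075,-.03,.12,.28),f('mblade',-.02,.02,-.1,-.066,.12,.28))
E
python3 look.py 10; python3 st.py 1; python3 meas.py 0 3 7 8 9 10
```

```text
22.0 [ 0.6053 -0.1704  0.3415] [ 0.846  0.466 -0.946  1.448  0.378  1.417  1.676] F [-0.011 -1.275 -0.049  0.1   -0.092 -0.064] std [0. 0. 0.] 0.05241350257661994
0 side arm n42 [0.2335 0.239  0.2415] tab n70 [0.226  0.2332 0.2394] marker n176 [0.2479 0.2557 0.2594] ptr n31 [0.1489 0.1536 0.1555] mblade n22 [0.1497 0.1528 0.1556]
0 top arm n42 [0.2376 0.2409 0.2434] tab n56 [0.2305 0.2366 0.2407] marker n175 [0.2548 0.2585 0.2614] ptr n193 [0.1512 0.1571 0.2549] mblade n147 [0.1513 0.1571 0.2552]
3 side arm n43 [0.2349 0.2379 0.2418] tab n70 [0.2258 0.2326 0.2389] marker n168 [0.2474 0.2558 0.2598] ptr n29 [0.15   0.1537 0.1561] mblade n27 [0.1481 0.1538 0.1567]
3 top arm n42 [0.237  0.2398 0.244 ] tab n0  marker n173 [0.2557 0.2589 0.2615] ptr n190 [0.1522 0.1569 0.2552] mblade n145 [0.1523 0.1571 0.2536]
7 side arm n55 [0.1447 0.2036 0.2072] tab n50 [0.2014 0.2059 0.2899] marker n49 [0.2487 0.2561 0.259 ] ptr n4  mblade n13 [0.1514 0.1548 0.1577]
7 top arm n0  tab n0  marker n155 [0.2563 0.2591 0.2616] ptr n0  mblade n0 
8 side arm n55 [0.1359 0.1948 0.1989] tab n0  marker n57 [0.248  0.2557 0.2594] ptr n2  mblade n16 [0.1496 0.1536 0.1555]
8 top arm n0  tab n1  marker n172 [0.2543 0.259  0.2619] ptr n0  mblade n2 
9 side arm n57 [0.1344 0.1947 0.198 ] tab n114 [0.2041 0.2297 0.2406] marker n173 [0.2469 0.2563 0.2594] ptr n2  mblade n17 [0.1479 0.1529 0.1558]
9 top arm n10 [0.1351 0.1943 0.1992] tab n62 [0.2044 0.2384 0.2431] marker n0  ptr n0  mblade n0 
10 side arm n52 [0.1356 0.1949 0.1986] tab n114 [0.2058 0.2284 0.2412] marker n174 [0.2474 0.2559 0.2595] ptr n3  mblade n14 [0.1467 0.1538 0.155 ]
10 top arm n50 [0.1365 0.1977 0.2006] tab n99 [0.2082 0.2392 0.2433] marker n44 [0.2561 0.2588 0.2628] ptr n85 [0.1498 0.1554 0.2144] mblade n0
```

View pics/look_10.png

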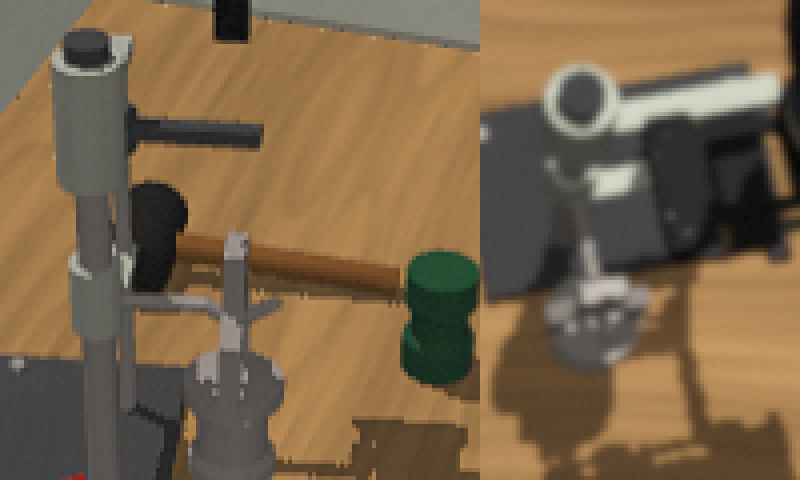

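```bash
cat > bl.py <<'E'
from fit import *
import sys
O=np.array([.6567,-.042]);ex=np.array([np.cos(.21),np.sin(.21)]);ey=np.array([-ex[1],ex[0]])
for t in sys.argv[1:]:
  for c in('side','top'):
    im,d=load(c,t); W=cloud(c,d)[100:260,220:360]; q=W.reshape(-1,3); col=im[100:260,220:360].reshape(-1,3)
    l=np.c_[(q[:,:2]-O)@ex,(q[:,:2]-O)@ey,q[:,2]]
    for y0 in np.arange(-.112,-.02,.008):
        m=(abs(l[:,0])<.016)&(l[:,1]>y0)&(l[:,1]<=y0+.008)&(l[:,2]>.17)&(l[:,2]<.29)
        if m.sum()>1: print(t,c,'y',(y0+.004).round(3),m.sum(),'z',np.percentile(l[m,2],[10,50,90]).round(4),'col',np.median(col[m],0))
    m=(abs(l[:,0])<.008)&(l[:,1]>-.1)&(l[:,1]<=-.035)&(l[:,2]>.3)&(l[:,2]<.33)
    if m.sum()>3: print(t,c,'cross',np.percentile(l[m,2],[10,50,90]).round(4))
    m=(l[:,0]<-.05)&(l[:,0]>-.09)&(l[:,1]>-.121)&(l[:,1]<=-.109)&(l[:,2]>.2)&(l[:,2]<.28)
    if m.sum()>3: print(t,c,'bar',m.sum(),np.percentile(l[m,2],[10,50,90]).round(4))
E
python3 bl.py 0 3 10
python3 - <<'E'
from h import *
a,_=load('side','3');
K=None
def shift(c,box,A,B):
    x,y,w,h=box
    T=cv2.resize(cv2.cvtColor(A,7)[y:y+h,x:x+w],None,fx=8,fy=8,interpolation=2)
    S=cv2.resize(cv2.cvtColor(B,7)[y-6:y+h+30,x-6:x+w+6],None,fx=8,fy=8,interpolation=2)
    r=cv2.matchTemplate(S,T,cv2.TM_CCOEFF_NORMED); _,v,_,p=cv2.minMaxLoc(r); return p[0]/8-6,p[1]/8-6,v
# predicted pixel shift per mm at carriage
p0=proj('side',[[.65,-.03,.25],[.65,-.03,.206]]); print('44mm ->',p0[1]-p0[0])
p0=proj('side',[[.6,-.055,.235],[.6,-.055,.191]]); print('44mm hook ->',p0[1]-p0[0])
for t in('9','10'):
    b,_=load('side',t); print(t,'carriage',shift('side',(246,155,20,32),a,b),'hook',shift('side',(266,164,12,16),a,b))
E
```

```text
0 side y -0.108 60 z [0.1783 0.2393 0.2668] col [70.5 64.5 59.5]
0 side y -0.1 8 z [0.2492 0.2585 0.2661] col [47.5 47.5 46.5]
0 side bar 43 [0.2486 0.2573 0.2597]
0 top y -0.108 39 z [0.1877 0.2629 0.2709] col [29. 29. 29.]
0 top y -0.1 10 z [0.25   0.255  0.2598] col [45.  45.  44.5]
0 top y -0.092 5 z [0.2511 0.2553 0.2569] col [57. 56. 56.]
0 top y -0.084 10 z [0.198  0.2556 0.2572] col [55.  55.5 55. ]
0 top y -0.076 21 z [0.175  0.2014 0.2554] col [59. 60. 56.]
0 top y -0.068 16 z [0.1783 0.2051 0.2412] col [58. 60. 56.]
0 top y -0.06 15 z [0.1773 0.2003 0.2564] col [58. 59. 55.]
0 top y -0.052 14 z [0.176  0.2421 0.2596] col [47. 48. 45.]
0 top y -0.044 6 z [0.2536 0.2554 0.258 ] col [50.5 50.5 49. ]
0 top y -0.036 6 z [0.2528 0.2546 0.2575] col [55.5 55.5 56. ]
0 top y -0.028 6 z [0.2545 0.2565 0.2594] col [55.5 56.  55. ]
0 top cross [0.3151 0.3179 0.3205]
0 top bar 69 [0.2565 0.2596 0.2618]
3 side y -0.108 58 z [0.1808 0.2382 0.2669] col [75.5 71.  64. ]
3 side y -0.1 9 z [0.2465 0.2594 0.2642] col [50. 51. 49.]
3 side bar 36 [0.2495 0.258  0.2598]
3 top y -0.108 44 z [0.19
[... 813 characters left out ...]
0.2531 0.2615] col [50. 48. 48.]
10 side bar 45 [0.2483 0.2581 0.2595]
10 top y -0.052 2 z [0.2155 0.2156 0.2157] col [43.  43.5 41.5]
10 top y -0.044 5 z [0.2138 0.2148 0.2181] col [59. 60. 59.]
10 top y -0.036 6 z [0.2113 0.2153 0.2179] col [84.5 85.  81.5]
10 top y -0.028 5 z [0.2124 0.2133 0.2175] col [78. 78. 76.]
10 top y -0.02 3 z [0.211  0.2136 0.2153] col [106. 107. 101.]
10 top cross [0.3149 0.3178 0.3204]
10 top bar 9 [0.2577 0.2599 0.2616]
44mm -> [ 0.58154357 14.37001626]
44mm hook -> [ 0.11868229 14.13686293]
9 carriage (0.125, -0.25, 0.776299774646759) hook (0.125, -0.75, 0.6997572779655457)
10 carriage (0.125, -0.25, 0.7776472568511963) hook (0.125, -0.75, 0.6979738473892212)
```

```bash
python3 st.py 1
python3 - <<'E'
from mv import *
O=np.array([.6567,-.042]);ex=np.array([np.cos(.21),np.sin(.21)]);ey=np.array([-ex[1],ex[0]])
for X,Y,z in((-.08,-.115,.236),): 
    q=O+ex*X+ey*Y; print(q.round(4),go([*q,z],.21+np.pi/2))
E
```

```text
22.0 [ 0.6053 -0.1704  0.3415] [ 0.846  0.466 -0.946  1.448  0.378  1.417  1.676] F [-0.011 -1.275 -0.049  0.1   -0.092 -0.064] std [0. 0. 0.] 0.05241350257661994
[ 0.6024 -0.1712] ([105.5, 3.1, -0.1], [0.0001, -0.0006, 0.0013])
```

Request:
drive_tool:
  offset:
    - [15,3,0]
    - [35,3,0]
    - [55,3,0]
    - [75,3,0]
    - [90,3,0]
    - [100,3,0]
    - [105.5,3,0]
    - [105.5,3,0]
  rotation:
    - [0,0,0]
    - [0,0,0]
    - [0,0,0]
    - [0,0,0]
    - [0,0,0]
    - [0,0,0]
    - [0,0,0]
    - [0,0,0]
  grip: [0.6,0.6,0.6,0.6,0.6,0.6,0.6,0.6]

```text
time: 22.8
position: [0.602, -0.1713, 0.235]
ee_rot: [0.445, -0.55, 0.445, 0.55]
contact_force: [-0.8, 0.1, 0.1]
width: 0.052
```

```bash
python3 st.py 2; python3 look.py 11; python3 meas.py 11
```

```text
22.85 [ 0.6024 -0.1712  0.2357] [ 0.838  0.533 -0.913  1.604  0.442  1.224  1.62 ] F [-0.126  0.077  0.287  0.117 -0.135 -0.014] std [0.66 0.06 0.16] 0.05232844206953318
11 side arm n56 [0.1356 0.1949 0.1986] tab n112 [0.2064 0.2285 0.241 ] marker n78 [0.2464 0.2517 0.2574] ptr n2  mblade n15 [0.1483 0.1542 0.1555]
11 top arm n51 [0.137  0.1979 0.2012] tab n101 [0.2057 0.2394 0.2425] marker n20 [0.2501 0.2569 0.2612] ptr n139 [0.1522 0.1796 0.2221] mblade n106 [0.1532 0.1677 0.2545]
```

View pics/look_11.png

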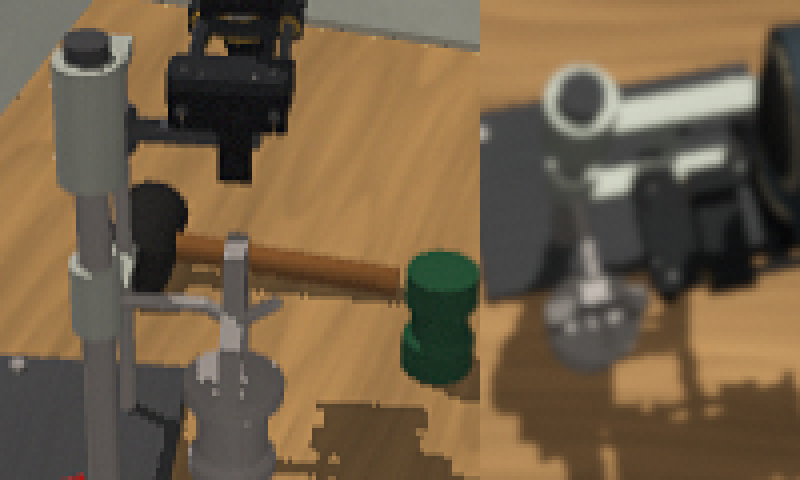

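Request:
drive_tool:
  offset:
    - [0,0,0]
    - [0,0,0]
    - [0,0,0]
    - [0,0,0]
    - [0,0,0]
    - [0,0,0]
    - [0,0,0]
  rotation:
    - [0,0,0]
    - [0,0,0]
    - [0,0,0]
    - [0,0,0]
    - [0,0,0]
    - [0,0,0]
    - [0,0,0]
  grip: [0.4,0.25,0.2,0.05,0.05,0.05,0.05]
  squeeze: 15

```text
time: 23.65
position: [0.6019, -0.1708, 0.2353]
ee_rot: [0.445, -0.549, 0.445, 0.55]
contact_force: [-0.9, 0.0, 0.6]
width: 0.014
```

```bash
python3 st.py 8;python3 look.py 12; python3 bl.py 12
```

```text
24.0 [ 0.6019 -0.1708  0.2353] [ 0.838  0.533 -0.913  1.605  0.441  1.224  1.62 ] F [-0.75   1.574  0.455  0.439  0.036 -0.016] std [0.52 0.73 0.42] 0.013908204696275772
12 side y -0.108 70 z [0.1752 0.2034 0.2654] col [86.5 82.  78.5]
12 side y -0.1 11 z [0.2045 0.2465 0.2657] col [59. 59. 56.]
12 side bar 6 [0.2456 0.2491 0.2547]
12 top y -0.108 42 z [0.1914 0.2594 0.2703] col [34. 34. 33.]
12 top y -0.1 11 z [0.2524 0.2545 0.2613] col [48. 48. 48.]
12 top y -0.092 5 z [0.2518 0.2531 0.2559] col [62. 62. 61.]
12 top y -0.084 9 z [0.1831 0.2543 0.2561] col [64. 64. 63.]
12 top y -0.076 17 z [0.1802 0.2121 0.2547] col [64. 65. 61.]
12 top y -0.068 19 z [0.1848 0.2072 0.2559] col [67. 69. 65.]
12 top y -0.06 18 z [0.1893 0.2126 0.224 ] col [66.5 68.  63.5]
12 top y -0.052 15 z [0.1961 0.2131 0.2233] col [68. 69. 65.]
12 top y -0.044 5 z [0.2125 0.2136 0.2161] col [65. 65. 62.]
12 top y -0.036 6 z [0.2096 0.2124 0.2156] col [81.  82.5 79.5]
12 top y -0.028 5 z [0.2107 0.2119 0.2133] col [77. 78. 76.]
12 top y -0.02 3 z [0.2121 0.2149 0.2164] col [105. 107.  99.]
12 top cross [0.3153 0.3178 0.3203]
```

Request:
drive_tool:
  offset:
    - [2,0,0]
    - [5,0,0]
    - [8,0,0]
    - [11,0,0]
    - [14,0,0]
    - [17,0,0]
    - [20,0,0]
    - [23,0,0]
    - [26,0,0]
    - [29,0,0]
    - [32,0,0]
    - [34,0,0]
  rotation:
    - [0,0,0]
    - [0,0,0]
    - [0,0,0]
    - [0,0,0]
    - [0,0,0]
    - [0,0,0]
    - [0,0,0]
    - [0,0,0]
    - [0,0,0]
    - [0,0,0]
    - [0,0,0]
    - [0,0,0]
  grip: [0.05,0.05,0.05,0.05,0.05,0.05,0.05,0.05,0.05,0.05,0.05,0.05]

```text
time: 25.3
position: [0.602, -0.171, 0.2009]
ee_rot: [0.445, -0.55, 0.445, 0.55]
contact_force: [-2.2, 5.4, 2.9]
width: 0.0139
```

Request:
drive_tool:
  offset:
    - [2,0,0]
    - [4,0,0]
    - [6,0,0]
    - [7,0,0]
    - [7,0,0]
  rotation:
    - [0,0,0]
    - [0,0,0]
    - [0,0,0]
    - [0,0,0]
    - [0,0,0]
  grip: [0.05,0.05,0.05,0.05,0.05]

```text
time: 25.8
position: [0.602, -0.171, 0.1939]
ee_rot: [0.445, -0.55, 0.445, 0.55]
contact_force: [-2.0, 4.2, -0.1]
width: 0.0142
```

```bash
python3 st.py 4;python3 look.py 13; python3 bl.py 13 ; python3 meas.py 13
python3 - <<'E'
from h import *
im,_=load('top','13'); cv2.imwrite('pics/c13.png',cv2.resize(im[140:200,280:355],None,fx=9,fy=9,interpolation=3)[:,:,::-1])
E
```

```text
25.95 [ 0.602  -0.1709  0.1939] [ 0.824  0.568 -0.892  1.653  0.476  1.153  1.592] F [-1.618  4.184  0.33   1.105  0.302  0.029] std [0.26 0.19 0.41] 0.013943658878185125
13 side y -0.108 59 z [0.1774 0.2107 0.2647] col [70. 67. 65.]
13 side y -0.1 21 z [0.1986 0.2078 0.2155] col [42. 41. 41.]
13 side y -0.092 2 z [0.213  0.2133 0.2136] col [62.5 62.5 62. ]
13 side y -0.084 4 z [0.21   0.212  0.2133] col [62.5 62.  62. ]
13 side y -0.068 3 z [0.2103 0.2116 0.2123] col [58. 51. 44.]
13 top y -0.108 41 z [0.2069 0.2251 0.2372] col [41. 40. 39.]
13 top y -0.1 7 z [0.2087 0.2136 0.2146] col [57. 57. 56.]
13 top y -0.092 5 z [0.2102 0.2157 0.2179] col [72. 73. 71.]
13 top y -0.084 8 z [0.1938 0.2137 0.2169] col [72.5 73.5 71.5]
13 top y -0.076 21 z [0.1917 0.212  0.2272] col [69. 72. 68.]
13 top y -0.068 18 z [0.1833 0.2093 0.2232] col [65.5 67.5 63.5]
13 top y -0.06 19 z [0.1905 0.2147 0.2256] col [67. 69. 64.]
13 top y -0.052 14 z [0.1978 0.212  0.2164] col [67.5 69.  64.5]
13 top y -0.044 5 z [0.2119 0.2136 0.2156] col [65. 65. 62.]
13 top y -0.036 6 z [0.2098 0.2129 0.2156] col [82.  82.5 80. ]
13 top y -0.028 5 z [0.2125 0.2134 0.2153] col [77. 77. 75.]
13 top y -0.02 3 z [0.2113 0.2119 0.2123] col [104. 105.  99.]
13 top cross [0.3153 0.3179 0.3205]
13 side arm n52 [0.1353 0.1949 0.1988] tab n133 [0.2075 0.2355 0.296 ] marker n67 [0.2054 0.2107 0.2201] ptr n6 [0.1544 0.2108 0.2132] mblade n27 [0.1511 0.1556 0.2132]
13 top arm n49 [0.1379 0.1976 0.201 ] tab n100 [0.2047 0.2396 0.243 ] marker n8 [0.2125 0.2167 0.2185] ptr n181 [0.1519 0.1571 0.2156] mblade n145 [0.1516 0.1564 0.2162]
```

View pics/look_13.png

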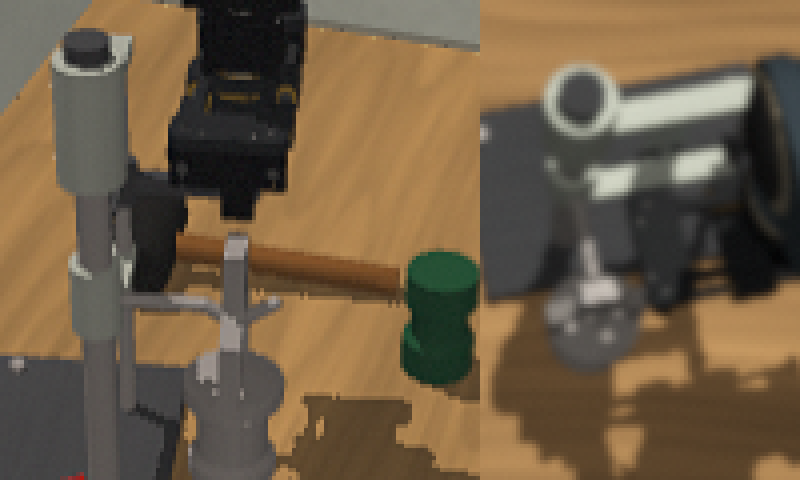

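View pics/c13.png

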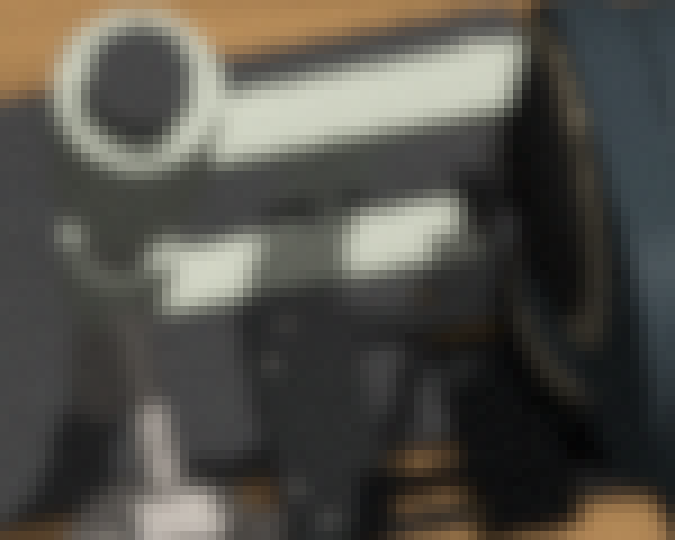

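```bash
cat > avg.py <<'E'
from fit import *
import sys
t=sys.argv[1]; n=int(sys.argv[2])
O=np.array([.6567,-.042]);ex=np.array([np.cos(.21),np.sin(.21)]);ey=np.array([-ex[1],ex[0]])
for c in('side','top'):
    fr=[snap(c,t) for _ in range(n)]
    d=np.median([f[1] for f in fr],0); im=np.mean([f[0] for f in fr],0)
    np.savez(f'pics/avg_{c}_{t}.npz',d=d,im=im)
    W=cloud(c,d)[100:260,220:360]; q=W.reshape(-1,3); col=im[100:260,220:360].reshape(-1,3)
    l=np.c_[(q[:,:2]-O)@ex,(q[:,:2]-O)@ey,q[:,2]]
    vv,uu=np.mgrid[100:260,220:360]; vv=vv.ravel();uu=uu.ravel()
    m=(abs(l[:,0])<.012)&(l[:,1]>-.1)&(l[:,1]<=-.03)&(l[:,2]>.2)&(l[:,2]<.225)
    for i in np.argsort(l[:,1]):
        if m[i]: print(c,uu[i],vv[i],(l[i]*1000).round(1),col[i].round(0).mean())
E
python3 avg.py 14 10
```

```text
side 259 158 [ -0.7 -96.7 211.9] 67.33333333333333
side 259 159 [ -1.5 -91.7 212. ] 58.666666666666664
side 258 159 [  1.  -89.9 213. ] 65.66666666666667
side 259 160 [ -2.5 -84.6 213.3] 48.0
side 259 161 [ -2.5 -83.9 210.6] 51.0
side 258 160 [  0.  -83.5 213.9] 71.0
side 258 161 [ -0.3 -81.1 212.3] 72.33333333333333
side 258 162 [ -1.3 -74.2 213.6] 60.0
side 258 163 [ -1.9 -69.9 213.3] 32.666666666666664
side 258 164 [ -2.4 -66.6 212.2] 50.0
side 258 165 [ -2.4 -66.  209.5] 62.333333333333336
top 329 161 [ -2.2 -98.8 207.8] 102.0
top 329 160 [ -1.  -98.4 213.6] 70.0
top 328 160 [ -0.3 -95.9 212.8] 73.33333333333333
top 328 161 [ -2.5 -95.6 210.9] 103.66666666666667
top 327 160 [  0.5 -93.4 211.8] 70.66666666666667
top 327 161 [ -2.7 -92.5 213.8] 97.0
top 326 160 [  0.7 -90.6 213.1] 68.66666666666667
top 326 161 [ -1.9 -90.1 212.8] 89.66666666666667
top 325 160 [  0.9 -87.8 214.4] 67.66666666666667
top 325 161 [ -1.6 -87.3 213.8] 83.66666666666667
top 324 161 [ -1.1 -84.7 213.7] 78.66666666666667
top 323 161 [ -0.4 -82.1 213.1] 75.33333333333333
top 323 162 [ -2.6 -81.9 211.1] 107.33
[... 2013 characters left out ...]
 214. ] 68.66666666666667
top 311 160 [  9.4 -51.6 209.9] 68.33333333333333
top 311 163 [ -0.  -49.2 215.1] 50.0
top 311 164 [ -2.2 -48.9 213. ] 67.33333333333333
top 310 163 [  0.9 -46.8 213.7] 51.666666666666664
top 310 164 [ -1.7 -46.3 213.3] 63.666666666666664
top 309 163 [  1.2 -44.1 214.4] 59.0
top 309 164 [ -1.4 -43.6 213.9] 66.0
top 308 164 [ -1.  -40.9 214.6] 72.33333333333333
top 307 164 [ -0.3 -38.4 213.7] 73.66666666666667
top 307 165 [ -2.2 -38.2 210.4] 103.66666666666667
top 306 164 [ -0.  -35.6 214.7] 72.0
top 306 165 [ -2.4 -35.2 213.4] 98.0
top 305 164 [  0.7 -33.1 214.1] 68.66666666666667
top 305 165 [ -2.5 -32.3 215.8] 89.33333333333333
top 304 164 [  1.2 -30.4 214.2] 67.0
```

Run:
```python
from fit import *
O=np.array([.6567,-.042]);ex=np.array([np.cos(.21),np.sin(.21)]);ey=np.array([-ex[1],ex[0]])
z=np.load('pics/avg_top_14.npz'); W=cloud('top',z['d'])[100:260,220:360].reshape(-1,3)
l=np.c_[(W[:,:2]-O)@ex,(W[:,:2]-O)@ey,W[:,2]]
m=(abs(l[:,0])<.006)&(l[:,1]>-.1)&(l[:,1]<-.025)&(l[:,2]>.31)&(l[:,2]<.325)
print('cross slope',np.polyfit(l[m,1],l[m,2],1),m.sum())
b=(l[:,0]>-.0017)&(l[:,0]<.002)&(l[:,2]>.2095)&(l[:,2]<.22)
for n,a0,a1 in(('marker',-.098,-.069),('ptr',-.0605,-.028)):
    k=b&(l[:,1]>a0)&(l[:,1]<a1); v=l[k,2]; print(n,k.sum(),v.mean().round(5),np.median(v).round(5),(v.std()/k.sum()**.5).round(5), l[k,0].mean().round(4))
z=np.load('pics/avg_side_14.npz'); im=z['im'].astype(np.uint8)
cv2.imwrite('pics/c14.png',cv2.resize(im[150:180,245:275],None,fx=18,fy=18,interpolation=0)[:,:,::-1])
print(proj('side',[[*(O+ey*-.06),.2125],[*(O+ey*-.068),.2125],[*(O+ey*-.1),.2125]]))
```

```text
cross slope [0.0008224  0.31775976] 143
marker 13 0.21349 0.2135 0.00023 -0.0001
ptr 15 0.21429 0.21413 0.00015 -0.0001
[[256.75549523 165.23074001]
 [257.1928858  163.5849902 ]
 [258.90270723 157.15449942]]
```

View pics/c14.png

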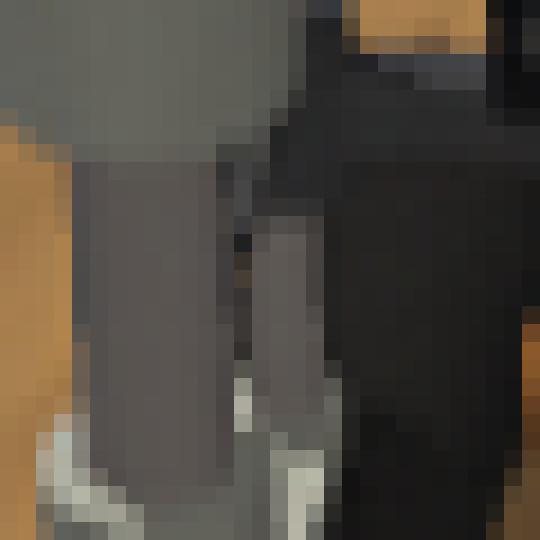

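```bash
cat > lv.py <<'E'
from fit import *
import sys
n=int(sys.argv[1])
O=np.array([.6567,-.042]);ex=np.array([np.cos(.21),np.sin(.21)]);ey=np.array([-ex[1],ex[0]])
d=np.mean([snap('top','lv')[1] for _ in range(n)],0); W=cloud('top',d)[100:260,220:360].reshape(-1,3)
l=np.c_[(W[:,:2]-O)@ex,(W[:,:2]-O)@ey,W[:,2]]
for x0 in(-.0012,-.0017):
  b=(l[:,0]>x0)&(l[:,0]<.002)&(l[:,2]>.2095)&(l[:,2]<.22)
  for nme,a0,a1 in(('marker',-.098,-.069),('ptr',-.0605,-.028)):
    k=b&(l[:,1]>a0)&(l[:,1]<a1); v=l[k,2]; print(nme,k.sum(),v.mean().round(5),np.median(v).round(5),(v.std()/k.sum()**.5).round(5))
E
python3 lv.py 20; python3 st.py 1
```

```text
marker 10 0.21334 0.21335 0.00015
ptr 12 0.21444 0.21429 0.00016
marker 11 0.21332 0.21323 0.00014
ptr 15 0.2145 0.21435 0.00014
28.05 [ 0.602  -0.1709  0.1939] [ 0.824  0.569 -0.891  1.653  0.476  1.153  1.592] F [-2.497  5.122  0.72   1.122  0.291  0.014] std [0. 0. 0.] 0.013837522659364618
```

Request:
drive_tool:
  offset:
    - [-0.5,0,0]
    - [-1,0,0]
    - [-1,0,0]
    - [-1,0,0]
  rotation:
    - [0,0,0]
    - [0,0,0]
    - [0,0,0]
    - [0,0,0]
  grip: [0.05,0.05,0.05,0.05]

```text
time: 28.45
position: [0.6019, -0.1709, 0.1947]
ee_rot: [0.445, -0.549, 0.445, 0.55]
contact_force: [-0.2, 4.8, -2.7]
width: 0.014
```

```bash
python3 lv.py 20; python3 st.py 4; python3 look.py 15; python3 meas.py 15
```

```text
marker 11 0.21405 0.21388 0.00013
ptr 10 0.21448 0.21427 0.00021
marker 12 0.21412 0.2139 0.00014
ptr 13 0.21448 0.21437 0.00016
29.6 [ 0.602  -0.171   0.1947] [ 0.825  0.568 -0.892  1.652  0.475  1.154  1.593] F [-5.830e-01  5.098e+00 -2.833e+00  1.183e+00  2.200e-02  3.000e-03] std [0.47 0.23 0.49] 0.013818387032674783
15 side arm n52 [0.1351 0.1945 0.199 ] tab n127 [0.2063 0.2331 0.2909] marker n67 [0.2054 0.2109 0.2187] ptr n7 [0.1541 0.2094 0.2133] mblade n27 [0.1502 0.1552 0.2143]
15 top arm n51 [0.1359 0.1966 0.2004] tab n98 [0.2077 0.2392 0.2424] marker n8 [0.2128 0.2189 0.2225] ptr n183 [0.152  0.1565 0.2162] mblade n145 [0.1509 0.1562 0.216 ]
```

Request:
drive_tool:
  offset:
    - [0,0,0]
    - [0,0,0]
    - [0,0,0]
    - [0,0,0]
    - [0,0,0]
    - [0,0,0]
    - [0,0,0]
  rotation:
    - [0,0,0]
    - [0,0,0]
    - [0,0,0]
    - [0,0,0]
    - [0,0,0]
    - [0,0,0]
    - [0,0,0]
  grip: [0.18,0.22,0.3,0.4,0.5,0.6,0.6]

```text
time: 30.4
position: [0.6022, -0.1716, 0.1954]
ee_rot: [-0.445, 0.55, -0.445, -0.549]
contact_force: [-0.6, 0.5, -0.1]
width: 0.0488
```

```bash
python3 lv.py 16; python3 st.py 4
```

```text
marker 9 0.21407 0.21423 0.00013
ptr 10 0.21408 0.2141 0.00019
marker 11 0.21395 0.21399 0.00014
ptr 12 0.21412 0.21425 0.00016
31.35 [ 0.602  -0.1713  0.1953] [ 0.825  0.567 -0.892  1.651  0.475  1.155  1.593] F [-0.014 -0.27   0.264  0.084 -0.13  -0.025] std [0.45 0.53 0.16] 0.05229189154910491
```

Level within 0.2 mm. Retreat straight up, then back toward the robot.

Request:
drive_tool:
  offset:
    - [-5,0,0]
    - [-15,0,0]
    - [-30,0,0]
    - [-50,0,0]
    - [-75,0,0]
    - [-105,0,0]
    - [-140,0,0]
    - [-175,0,0]
    - [-205,0,0]
    - [-225,0,0]
    - [-230,0,0]
    - [-230,0,0]
  rotation:
    - [0,0,0]
    - [0,0,0]
    - [0,0,0]
    - [0,0,0]
    - [0,0,0]
    - [0,0,0]
    - [0,0,0]
    - [0,0,0]
    - [0,0,0]
    - [0,0,0]
    - [0,0,0]
    - [0,0,0]
  grip: [0.6,0.6,0.6,0.6,0.6,0.6,0.6,0.6,0.6,0.6,0.6,0.6]

```text
time: 32.55
position: [0.6022, -0.1709, 0.4265]
ee_rot: [-0.445, 0.55, -0.445, -0.549]
contact_force: [-0.1, 0.2, -0.9]
width: 0.0524
```

Request:
drive_tool:
  offset:
    - [0,15,-15]
    - [0,35,-40]
    - [0,55,-65]
    - [0,75,-90]
    - [0,90,-105]
    - [0,95,-110]
    - [0,95,-110]
    - [0,95,-110]
  rotation:
    - [0,0,0]
    - [0,0,0]
    - [0,0,0]
    - [0,0,0]
    - [0,0,0]
    - [0,0,0]
    - [0,0,0]
    - [0,0,0]
  grip: [0.6,0.6,0.6,0.6,0.6,0.6,0.6,0.6]

```text
time: 33.35
position: [0.5325, -0.297, 0.4249]
ee_rot: [0.445, -0.55, 0.444, 0.55]
contact_force: [0.9, -0.0, -0.4]
width: 0.0521
```

```bash
python3 lv.py 16; python3 st.py 4;  python3 look.py 16; python3 meas.py 16
```

```text
marker 9 0.21464 0.21455 0.00018
ptr 10 0.21438 0.2144 0.00019
marker 11 0.21453 0.21454 0.00016
ptr 12 0.21445 0.21454 0.00016
34.3 [ 0.532  -0.2987  0.4253] [ 1.091  0.396 -0.95   1.342  0.319  1.562  1.958] F [-0.274 -0.292 -0.481  0.127 -0.12  -0.016] std [0.24 0.57 0.6 ] 0.0521854598737707
16 side arm n56 [0.1358 0.1945 0.1993] tab n113 [0.2052 0.2292 0.2411] marker n162 [0.2074 0.2152 0.2189] ptr n5 [0.1534 0.2088 0.2134] mblade n27 [0.1504 0.2016 0.2136]
16 top arm n49 [0.1375 0.1965 0.2007] tab n98 [0.211  0.2395 0.2425] marker n167 [0.2144 0.2182 0.2216] ptr n192 [0.1508 0.1571 0.2151] mblade n142 [0.1517 0.157  0.215 ]
```

View pics/look_16.png

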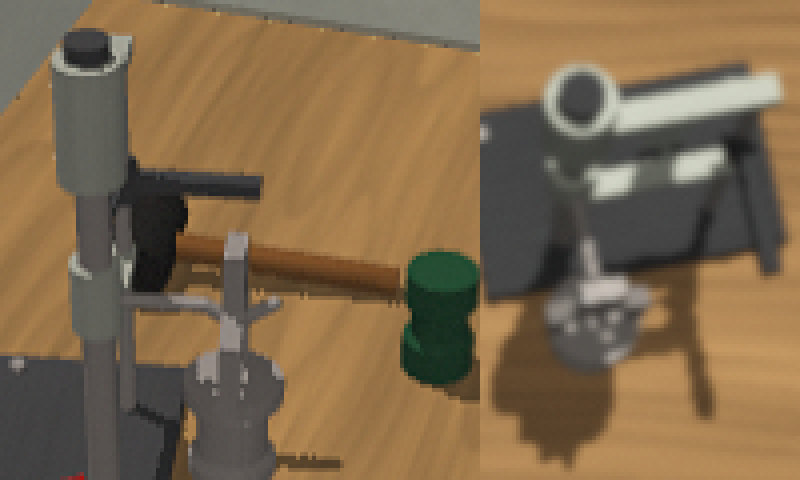

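View pics/side_16.png

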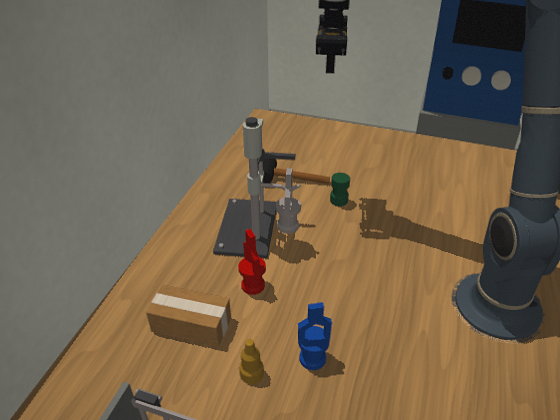

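View pics/top_16.png

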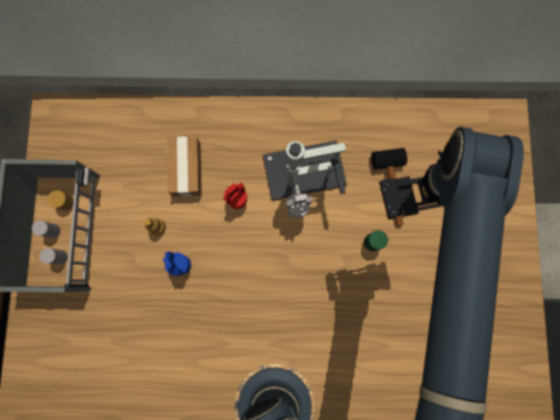

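The holder (side view about 289,205) hangs still on the hook. The marker and pointer blades agree to 0.3 mm or better, the other things stand where they were, and the arm touches nothing.

```bash
python3 -c "
from plant import order,env
print(order.sign_off(),env.observe()['time'])"
```

```text
the job is handed in; nothing more can be done
the job is handed in; nothing more can be done
```

The steel holder is hanging free by its eye from the scale's hook, the marker is level with the pointer, and I handed the job in at about 34 s. No verdict comes back.

- **Hanging:** I gripped the holder by its tab and threaded the hook through the eye. I then lowered it at about 15–40 mm/s until the tool force read about 0 N. The hook sank about 44 mm, so the holder weighs roughly 0.47 kg. I let go there and saw no drop or spring-back in the pictures, but I didn't measure the hook's speed directly.
- **Marker:** I slid it down only once the hook height had stopped changing. It went about 1 mm too far, so I brought it back up about 0.8 mm before letting go.
- **Last checks:**
  - The marker and pointer blades agreed to about 0.1–0.3 mm in the averaged top-camera depth.
  - The side camera saw too little of the blades to confirm this.
  - The hook's height was unchanged through the rest of the job.
  - The other things on the bench looked unmoved, and the arm was well clear.
- **Disagreements:**
  - Hook sink came out at 41.5–42 mm from single top-camera frames, against about 44 mm from the side camera and the arm. I set the marker by comparing the two blades directly, so this does not affect it.
  - Just before letting go, a sideways force of about 1 N on the tool changed sign with tiny shifts. It was gone after release.

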